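# Clamp the drawer locks for re-keying

### The job

Get today's drawer locks ready for re-keying: lift the clear cover off the tray and stand it right way up on the bench, then set every lock from the tray flat on the bed of the cam vice, nose up, side by side in one row in the middle of the bed's width, with the long sides of their cases square to the jaws and their bolts clear of the jaws; the vice is standing shut and locked, so raise its lever and draw the jaw back first. Slide the jaw up until it presses firmly on the row while the lever is still up, then throw the lever fully down to lock it there with no play left in the row. Put the cover back on the empty tray so that it sits right down over the rim, and do not disturb the screwdriver, the bottle or the padlock.

Things in the scene. Friction and masses are not known exactly. Their poses are not given: they have to be found in the camera images.
- tray: grey plastic tray fixed to the bench: base plate 204 (its x) x 147 x 8 mm; on it a rim 172 x 115 mm outside, 3 mm thick, top 18 mm above the bench. The locks stand inside the rim on the plate, 8 mm above the bench; a block of pin compartments, top 14 mm above the bench, fills the inside beyond x = +45 mm. Origin: centre of the underside
- cover: loose clear plastic cover with black edges: box open below, 184 (its x) x 127 x 55 mm, walls 3 mm, 250 g; on top in the middle an upright black knob, 22 mm diameter, from 55 to 85 mm above the lower edge. Origin: centre of the lower edge plane, z up. On the tray it stands around the rim, 3 mm play each side, lower edge on the plate 8 mm above the bench, axes along the tray's
- lock_a: drawer lock, all alike: flat steel case 42 (its x) x 32 x 11 mm; from its middle a round upright cylinder nose, 19 mm diameter, 22 mm tall (whole height 33 mm, brass plug on top); a brass bolt, 12 mm wide and 6 high, sticks 7 mm out of the +x end. About 110 g. Origin: centre of the underside, z up out of the nose. Starts nose up in the tray under the cover; None if absent today
- lock_b: drawer lock, all alike: flat steel case 42 (its x) x 32 x 11 mm; from its middle a round upright cylinder nose, 19 mm diameter, 22 mm tall (whole height 33 mm, brass plug on top); a brass bolt, 12 mm wide and 6 high, sticks 7 mm out of the +x end. About 110 g. Origin: centre of the underside, z up out of the nose. Starts nose up in the tray under the cover; None if absent today
- lock_c: drawer lock, all alike: flat steel case 42 (its x) x 32 x 11 mm; from its middle a round upright cylinder nose, 19 mm diameter, 22 mm tall (whole height 33 mm, brass plug on top); a brass bolt, 12 mm wide and 6 high, sticks 7 mm out of the +x end. About 110 g. Origin: centre of the underside, z up out of the nose. Starts nose up in the tray under the cover; None if absent today
- lock_d: drawer lock, all alike: flat steel case 42 (its x) x 32 x 11 mm; from its middle a round upright cylinder nose, 19 mm diameter, 22 mm tall (whole height 33 mm, brass plug on top); a brass bolt, 12 mm wide and 6 high, sticks 7 mm out of the +x end. About 110 g. Origin: centre of the underside, z up out of the nose. Starts nose up in the tray under the cover; None if absent today
- vice: quick-action cam vice, bolted to the bench: flat steel bed 140 mm wide (along its x) and 300 mm long (along its y), top 20 mm above the bench. Two jaws 100 mm wide (x) and 18 mm high above the bed face each other along y: the fixed one at the +y end, the sliding one towards -y of it. Origin: centre of the underside, on the bench; z up
- fixed_face (a point): middle of the fixed jaw's clamping face: at x = 0, y = +98 mm of the vice, 29 mm above the bench; axes as the vice's
- jaw_plate: sliding jaw: plate 100 mm (x) by 22 mm (y) by 18 mm high, its clamping face towards +y of the vice. Origin: middle of the lower edge of that face, on the bed's top; axes as the vice's. Behind it (y -22 to -72 mm) sits its low carriage with the cam lever
- vice_jaw (a joint): travel of the sliding jaw, m: 0 = drawn back (172 mm between the jaw faces), 0.145 = fully shut (27 mm); clear width = 172 mm minus travel. Lever up: slides along the vice's y against about 5 N, stays where left, and is easily moved by holding the raised lever by its grip. Lever down: locked (slips only above about 30 N)
- vice_lever (a joint): angle of the cam lever, rad, hinged about the vice's y: 0 = raised (free; 71 degrees above level, leaning to -x of the vice), 1.10 = thrown fully down (locked; 8 degrees above level, pointing to -x of the vice). The cam bites from about 0.6 on and needs up to about 12 N at the grip near the end; stays where left. Fully down counts from 0.9
- lever_hinge (a point): the lever's hinge axis, on the sliding jaw's carriage, 20 mm from the vice's middle line towards -x, 33 mm above the bench; axes as the vice's (moves with the jaw)
- lever_grip (a point): middle of the lever's black grip, 85 mm from the hinge axis; the grip is 36 mm long along the lever, 14 mm wide (along the vice's y, the way to pinch it) and 11 mm thick. With the lever down it is 45 mm above the bench, outside the bed's edge; with the lever up, 114 mm
- screwdriver: loose screwdriver, black handle, 170 mm long, lying on the bench beyond the work; leave alone
- oil_bottle: loose small white bottle with black cap, 40 mm in diameter, 110 mm tall, standing on the bench; leave alone
- padlock: loose brass padlock lying flat, body 40 x 48 x 18 mm, steel shackle to its +x; leave alone
Mind the look-alikes: they are no part of the job. What is meant by the cover is not turquoise, and is the smaller of those in its own colour.

How it is judged (in metres and radians):
On the way, in this order (a step that is already met when the one before it is completed fails the run):
1. the cover has been lifted off the tray and stands upright on the bench (height (world z) of cover below 0.005 m and angle between cover's own z axis and vertical below 0.06 rad and horizontal distance between cover and tray above 0.12 m and linear speed of cover below 0.03 m/s), for 0.2 s.
2. all the locks lie in the row between the jaws, and the jaw presses on the row with the lever still up (more than 4 N) (x of lock_a in the frame of vice between -0.012 and 0.012 m and z of lock_a in the frame of vice between 0.017 and 0.0235 m and y of lock_a in the frame of fixed_face between -0.16 and -0.0135 m and y of each of lock_a, lock_b, lock_c, lock_d in the frame of jaw_plate above 0.0135 m and angle between each of lock_a, lock_b, lock_c, lock_d's own z axis and vertical below 0.08 rad and angle between the x axis of each of lock_a, lock_b, lock_c, lock_d and the x axis of vice, either way round below 0.1 rad and x of lock_b in the frame of vice between -0.012 and 0.012 m and z of lock_b in the frame of vice between 0.017 and 0.0235 m and y of lock_b in the frame of fixed_face between -0.16 and -0.0135 m and x of lock_c in the frame of vice between -0.012 and 0.012 m and z of lock_c in the frame of vice between 0.017 and 0.0235 m and y of lock_c in the frame of fixed_face between -0.16 and -0.0135 m and x of lock_d in the frame of vice between -0.012 and 0.012 m and z of lock_d in the frame of vice between 0.017 and 0.0235 m and y of lock_d in the frame of fixed_face between -0.16 and -0.0135 m and value of joint vice_lever below 0.5 rad and (contact force between jaw_plate and lock_a above 4 N or contact force between jaw_plate and lock_b above 4 N or contact force between jaw_plate and lock_c above 4 N or contact force between jaw_plate and lock_d above 4 N)), for 0.1 s.
3. the lever is thrown down with the row still held between the jaws (x of lock_a in the frame of vice between -0.012 and 0.012 m and z of lock_a in the frame of vice between 0.017 and 0.0235 m and y of lock_a in the frame of fixed_face between -0.16 and -0.0135 m and y of each of lock_a, lock_b, lock_c, lock_d in the frame of jaw_plate above 0.0135 m and angle between each of lock_a, lock_b, lock_c, lock_d's own z axis and vertical below 0.08 rad and angle between the x axis of each of lock_a, lock_b, lock_c, lock_d and the x axis of vice, either way round below 0.1 rad and x of lock_b in the frame of vice between -0.012 and 0.012 m and z of lock_b in the frame of vice between 0.017 and 0.0235 m and y of lock_b in the frame of fixed_face between -0.16 and -0.0135 m and x of lock_c in the frame of vice between -0.012 and 0.012 m and z of lock_c in the frame of vice between 0.017 and 0.0235 m and y of lock_c in the frame of fixed_face between -0.16 and -0.0135 m and x of lock_d in the frame of vice between -0.012 and 0.012 m and z of lock_d in the frame of vice between 0.017 and 0.0235 m and y of lock_d in the frame of fixed_face between -0.16 and -0.0135 m and value of joint vice_lever above 0.9 rad and y of any of lock_a, lock_b, lock_c, lock_d in the frame of jaw_plate below 0.019 m), for 0.2 s.
At the end, for the whole second after the job is handed in: All locks flat on the vice bed, nose up, within 12 mm of its middle line and 0.1 rad of square, in a row with each jaw within 3 mm of the lock next to it; lever above 0.9 rad; cover level on the tray, within 3.5 mm of its base plate and 8 mm of its centre; all released, at rest (all of step 3 and y of any of lock_a, lock_b, lock_c, lock_d in the frame of fixed_face above -0.019 m and linear speed of each of lock_a, lock_b, lock_c, lock_d, cover below 0.02 m/s and z of cover in the frame of tray below 0.0115 m and angle between cover's own z axis and vertical below 0.04 rad and horizontal distance between cover and tray below 0.008 m); the robot touches nothing.
It fails at once if the screwdriver is moved more than 30 mm (distance of screwdriver from where it was at the start of the episode above 0.03 m).
It fails at once if the oil bottle is moved more than 30 mm (distance of oil_bottle from where it was at the start of the episode above 0.03 m).
It fails at once if the padlock is moved more than 30 mm (distance of padlock from where it was at the start of the episode above 0.03 m).
Of lock_a, lock_b, lock_c, lock_d only 2 to 4 are there at a start; the rules pass over those that are not, and their reading is None.
At some moment in a run one of lock_a, lock_b, lock_c, lock_d may be knocked a few centimetres aside while the robot is not near it.
It also fails if it takes over 210 s, if anything falls off the work surface, if the arm or the gripper's body presses on something with over 40 N, if the wrist force passes 120 N, or if a joint passes its speed limit or range.

### The arm

A 7-joint arm with a two-finger parallel gripper is mounted at the origin on the work surface. World frame = base frame: x ahead of the robot, y to its left, z up, the work surface at z = 0. Lengths are in mm, angles in degrees, forces in N, time in s.
With the tool pointing down it reaches from about 400 to 850 mm from the base axis. Payload 10.4 kg.
Tool frame: the origin (TCP) lies between the finger pads; the fingertips stand 25 mm ahead of it and the grasp point (between the pads) lies 6 mm ahead of it; z points along the fingers, y is the line along which they close (so a half turn about z gives the same grasp; the last joint's range is limited). The gripper opens to 87 mm and grips with 3 to 60 N. Pads are 19 mm wide; open, the fingers measure 117 mm over their backs; the gripper's body (75 mm by 190 mm) begins 51 mm behind the grasp point.
Start: joints at [-69.591, 19.034, -3.707, 83.658, 1.238, 77.344, -5.071], TCP at [231.117, 580.719, 247.576] pointing down, gripper open.
Joint ranges: [-148.97, 148.97], [-28.65, 121.19], [-84.17, 76.75], [9.2, 138.47], [-72.65, 252.65], [3.7, 117.97], [-149.18, 149.18]. Speed limits (degrees/s): [127.2, 127.2, 159.86, 159.86, 180, 180, 180].

### API

Orientations are given as [roll, pitch, yaw] about the fixed x, y, z axes, in that order (R = Rz(yaw) Ry(pitch) Rx(roll)).
In Python, from workcell import r, imaging gives the robot as it stands. The module is installed in compiled form; this text tells all that it offers.
- The arm moves only by the tool drive_tool, never from a script. Its argument "deltas" is a list that holds one entry, the list of rows, each a list of 5 numbers: the shift along the tool's x, y, z normalised to -1 to 1, where 1 is 0.1 m, then the turn about the tool's z normalised to -1 to 1, where 1 is 45 degrees, then the closure, from -1 (fully open) to 1 (shut). In form: [[[dx, dy, dz, yaw, fingers], ...]]. A call has 1 to 10 rows; each row is the pose to reach, as a shift and turn from the pose commanded when the call began, along the tool's axes at that moment; what a row does not reach only later rows make up. A row lasts 1/12 s, in which the tool goes at most 41.7 mm and 7.16 degrees, less where a joint would pass 70% of its speed; a pose out of reach is approached as far as the arm can. A call with a number of a shift or a turn outside -1 to 1 is refused whole. A call with a gripper value outside its range is refused whole. The fingers move at their own pace and stop on an object; the grip force is fixed at half the most. Time passes only in rows, so rows that repeat a pose let the fingers close. It gives the time, the measured TCP pose, the force, the opening and the grip force at its end, in the units of the state.
- r.read_state(): the state, without advancing time (a new reading comes with each control period).
- imaging.camera(name): name is "scene" or "top"; returns a dict with "image" (480x640x3 uint8, red, green, blue), "mtx" (3x3 intrinsics, pixels), "pose" (4x4, takes a point from camera to world coordinates). Camera axes: x right, y down, z forward; pixel columns grow to the right and rows downward; lengths in mm; the calibration is good to about 2 mm. A picture is of the moment at which its call begins. There is no depth.
- r.hand_in(): hands the job in; it is judged then, once.
The state is a dict: "time": time; "joints": joint angles; "qd": joint speeds; "joint_torque": joint torques, N m; "tcp_pos": TCP position; "tcp_rot": TCP orientation; "ft_force": force on the tool from outside, world axes, zero at the start; "moment": the same for the moment, N m; "gripper_width": finger opening in mm; "grip_force": force on a finger pad.
Only numpy, scipy, OpenCV 4.12 (cv2) and the standard library are available. Lean on these libraries where they do the work, as an engineer would, in place of code of your own. Each camera call takes 0.05 s, during which the arm holds its last target. There are 200 camera calls.

## Working session

There is one attempt and no reset: what is moved stays moved. The work goes in short steps, Python scripts to look and compute and a tool call to move; the robot and the scene stay as the last step left them, time stands still between calls to the robot, and variables do not carry over. Pictures are saved under pics/ and viewed, at most 14 in all, crops included, and the job is handed in when it is done.

Besides the shell and the picture viewer there is one more tool, called after "Call:" in YAML: its name, and indented under it one key for each argument. drive_tool: Moves the arm, as the interface text tells. Its arguments: {"type":"object","properties":{"deltas":{"type":"array"}},"required":["deltas"]}

```bash
mkdir -p pics
python3 - <<'E'
from workcell import r, imaging
import cv2
for n in("scene","top"):
    c=imaging.camera(n); cv2.imwrite(f"pics/{n}0.png",c["image"][:,:,::-1]); print(c["mtx"].round(1).tolist(),c["pose"].round(3).tolist())
s=r.read_state(); print(s["time"],s["tcp_pos"],s["tcp_rot"],s["gripper_width"],s["ft_force"])
E
```

```text
[[579.2, 0.0, 315.2], [0.0, 579.2, 245.1], [0.0, 0.0, 1.0]] [[0.838, 0.452, -0.305, 991.564], [0.545, -0.697, 0.465, -764.225], [-0.003, -0.556, -0.831, 1312.453], [0.0, 0.0, 0.0, 1.0]]
[[444.0, 0.0, 313.0], [0.0, 444.0, 239.8], [0.0, 0.0, 1.0]] [[-0.024, -0.995, 0.098, 440.954], [-1.0, 0.022, -0.022, -67.684], [0.019, -0.099, -0.995, 1150.148], [0.0, 0.0, 0.0, 1.0]]
0.1 [231.02776091 580.39037405 246.83668758] [-1.79926320e+02  2.48662555e-03  1.58296442e+02] 87.15481716267517 [-0.14363795 -0.4545938  -0.08385109]
```

View pics/scene0.png

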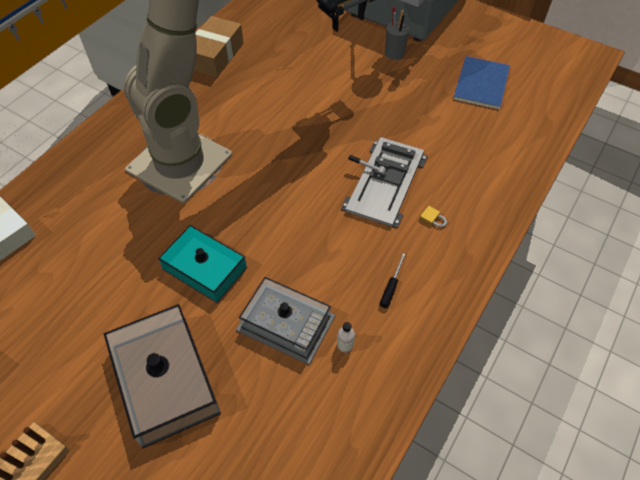

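View pics/top0.png

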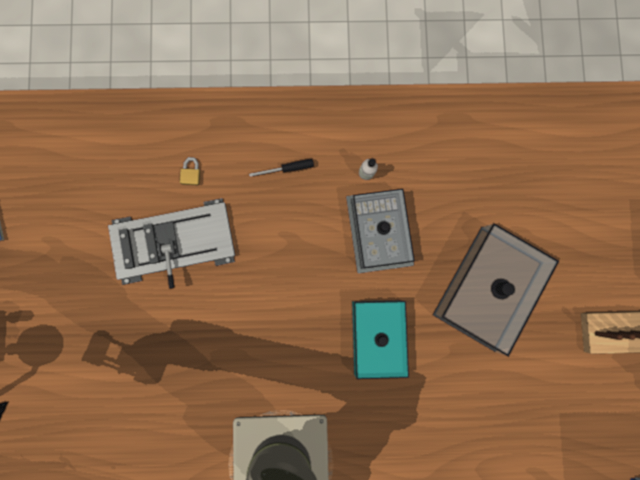

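The top view shows the tray and its small clear cover at about (383,229), the vice at (172,241) with its lever grip at (171,281), and the turquoise and large covers as decoys. I'll zoom in for accurate pixels.

```bash
cat > h.py <<'E'
from workcell import r, imaging
import cv2, numpy as np
def ray(c,u,v,z):
    d=c["pose"][:3,:3]@np.linalg.inv(c["mtx"])@[u,v,1]; o=c["pose"][:3,3]
    return (o+d*(z-o[2])/d[2])[:2]
def px(c,p):
    T=np.linalg.inv(c["pose"]); q=T[:3,:3]@np.asarray(p,float)+T[:3,3]; q=c["mtx"]@q; return q[:2]/q[2]
def crop(c,box,f,name):
    x,y,w,h=box; im=c["image"][y:y+h,x:x+w,::-1]
    cv2.imwrite(f"pics/{name}.png",cv2.resize(im,None,fx=f,fy=f,interpolation=cv2.INTER_CUBIC))
E
python3 - <<'E'
from h import *
c=imaging.camera("top")
a=c["image"]
def z(x,y,w,h,f): return cv2.resize(a[y:y+h,x:x+w,::-1],(w*f,h*f),interpolation=cv2.INTER_CUBIC)
v=z(100,190,140,105,5); t=z(340,180,85,100,6)
cv2.imwrite("pics/v.png",v); cv2.imwrite("pics/t.png",t)
E
```

```text
(no output)
```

View pics/v.png

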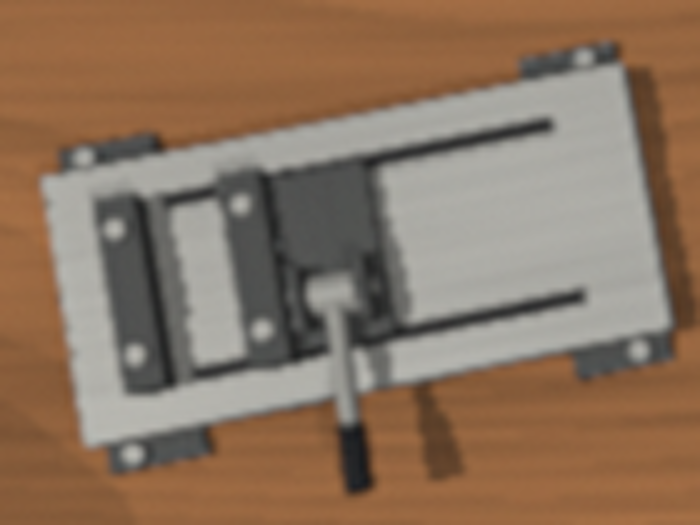

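View pics/t.png

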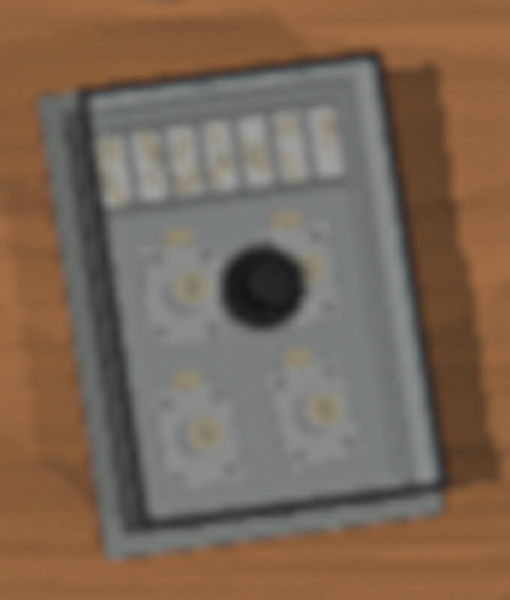

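The crops show four locks, bolts towards the compartments, with plugs at about (190,289), (312,268), (205,432) and (323,408) in the tray crop. The vice is almost shut, with the lever pointing down in the image.

Run:
```python
from h import *
c=imaging.camera("top")
def W(x,y,f,ox,oy,z): return ray(c,(x+.5)/f-.5+ox,(y+.5)/f-.5+oy,z)
def fit(obj,w):
    obj=np.array(obj,float);w=np.array(w);a=obj-obj.mean(0);b=w-w.mean(0)
    th=np.arctan2((a[:,0]*b[:,1]-a[:,1]*b[:,0]).sum(),(a*b).sum()); R=np.array([[np.cos(th),-np.sin(th)],[np.sin(th),np.cos(th)]])
    o=w.mean(0)-R@obj.mean(0); return o,np.degrees(th),(w-(obj@R.T+o)).round(1).tolist()
w=[W(x,y,5,100,190,20) for x,y in[(40,176),(622,65),(672,328),(88,447)]]
print("vice",*fit([(70,150),(70,-150),(-70,-150),(-70,150)],w))
w=[W(x,y,6,340,180,63) for x,y in[(80,92),(380,55),(445,488),(140,525)]]
print("cover",*fit([(92,63.5),(92,-63.5),(-92,-63.5),(-92,63.5)],w))
w=[W(x,y,6,340,180,8) for x,y in[(38,98),(106,560),(442,512)]]
print("tray",*fit([(102,73.5),(-102,73.5),(-102,-73.5)],w))
print("knob",W(262,282,6,340,180,93))
for p in[(190,289),(312,268),(205,432),(323,408)]: print("lock",W(*p,6,340,180,41))
print("grip",W(354,457,5,100,190,45))
for p in[(385,168),(190,170),(282,168),(368,168)]: print(p,ray(c,*p,0))
```

```text
vice [559.6439814  268.89336835] 10.17800099090514 [[0.5, 0.5], [-1.3, 0.6], [0.5, 0.6], [0.3, -1.6]]
cover [ 574.85663204 -265.55709356] 5.87047105501744 [[-1.4, -0.4], [-1.2, 0.3], [0.9, 0.3], [1.7, -0.2]]
tray [ 575.26523086 -265.4822866 ] 6.614735569430212 [[-0.9, -0.6], [0.3, 0.1], [0.6, 0.5]]
knob [ 573.68466684 -260.48843811]
lock [ 577.90044076 -239.47525264]
lock [ 585.70130165 -291.34034933]
lock [ 517.50276499 -243.53838835]
lock [ 526.46005148 -293.50961588]
grip [455.98001985 262.09049419]
(385, 168) [ 741.8989542  -288.32566798]
(190, 170) [746.23851456 226.47640616]
(282, 168) [747.05073169 -15.28576853]
(368, 168) [ 742.7525034  -243.08827398]
```

```bash
cat >> h.py <<'E'
V=np.array([559.6,268.9]); VA=10.18; T=np.array([575.0,-265.5]); TA=6.2
def rot(a): a=np.radians(a); return np.array([[np.cos(a),-np.sin(a)],[np.sin(a),np.cos(a)]])
def vw(x,y): return V+rot(VA)@[x,y]
def plan(wps,start=None):
    "wps: (x,y,z,yaw); prints the shifts/turn of each call and rows needed"
    s=r.read_state(); p=np.array(s["tcp_pos"]) ; yaw=s["tcp_rot"][2]
    for w in wps:
        tgt=np.array(w[:3],float); ty=w[3]
        while True:
            dy=(ty-yaw+180)%360-180; dy=np.clip(dy,-45,45)
            a=np.radians(yaw); A=np.array([[np.cos(a),np.sin(a),0],[np.sin(a),-np.cos(a),0],[0,0,-1]])
            d=A.T@(tgt-p); f=min(1,99.9/max(1e-9,abs(d).max())); d=d*f
            n=int(max(np.linalg.norm(d)/41.7,abs(dy)/7.16))+2
            d=d.round(1); print((d/100).round(3).tolist(),round(-dy/45,3),"rows",n)
            p=p+A@d; yaw+=dy
            if f==1 and abs((ty-yaw+180)%360-180)<.5: break
        print("  at",p.round(1).tolist(),round(yaw,1))
def st():
    s=r.read_state(); print(round(s["time"],2),np.round(s["tcp_pos"],1),np.round(s["tcp_rot"],2),"w",round(s["gripper_width"],1),"g",np.round(s["grip_force"],1),"F",np.round(s["ft_force"],1))
E
python3 - <<'E'
from h import *
g=vw(-104.2,11.6); print(g); plan([(*g,140,190.2),(*g,52,190.2)])
E
```

```text
[454.99018516 261.9009544 ]
[-0.999, -0.654, 0.328] -0.709 rows 6
[-0.464, -0.999, 0.303] -0.0 rows 4
[-0.464, -0.999, 0.303] -0.0 rows 4
[-0.209, -0.451, 0.137] -0.0 rows 3
  at [454.9, 261.9, 140.0] 190.2
[-0.0, -0.0, 0.88] -0.0 rows 4
  at [454.9, 261.9, 52.0] 190.2
```

Call:
drive_tool:
  deltas:
    - [[-1.0,-0.654,0.328,-0.709,-1],[-1.0,-0.654,0.328,-0.709,-1],[-1.0,-0.654,0.328,-0.709,-1],[-1.0,-0.654,0.328,-0.709,-1],[-1.0,-0.654,0.328,-0.709,-1],[-1.0,-0.654,0.328,-0.709,-1]]

```text
time: 0.7
tcp_pos: [300.3, 482.3, 214.6]
tcp_rot: [-180.0, -0.0, -169.7]
ft_force: [-0.5, -0.0, -0.0]
gripper_width: 87.0
grip_force: 0.0
```

Call:
drive_tool:
  deltas:
    - [[-0.464,-1.0,0.303,0,-1],[-0.464,-1.0,0.303,0,-1],[-0.464,-1.0,0.303,0,-1],[-0.464,-1.0,0.303,0,-1]]

```text
time: 1.03
tcp_pos: [367.0, 386.8, 182.8]
tcp_rot: [-179.8, -0.0, -170.4]
ft_force: [0.4, -1.8, -0.0]
gripper_width: 87.0
grip_force: 0.0
```

Call:
drive_tool:
  deltas:
    - [[-0.464,-1.0,0.303,0,-1],[-0.464,-1.0,0.303,0,-1],[-0.464,-1.0,0.303,0,-1],[-0.464,-1.0,0.303,0,-1]]

```text
time: 1.37
tcp_pos: [429.6, 296.6, 152.6]
tcp_rot: [-179.8, -0.1, -170.4]
ft_force: [0.5, -0.7, 0.1]
gripper_width: 87.5
grip_force: 0.0
```

Call:
drive_tool:
  deltas:
    - [[-0.209,-0.451,0.137,0,-1],[-0.209,-0.451,0.137,0,-1],[-0.209,-0.451,0.137,0,-1],[-0.209,-0.451,0.137,0,-1]]

```text
time: 1.7
tcp_pos: [455.0, 262.4, 140.5]
tcp_rot: [180.0, -0.0, -169.9]
ft_force: [-0.3, 0.7, 0.0]
gripper_width: 87.0
grip_force: 0.0
```

Run:
```python
from h import *
st(); print(np.round(r.read_state()["joints"]))
c=imaging.camera("scene"); crop(c,(310,100,160,130),5,"s1")
for y in (11.6,): print(((px(c,(*vw(-104.2,y),45))-[310,100])*5).round())
g=vw(-104.2,11.6);plan([(*g,52,190.2)])
```

```text
1.7 [455.  262.4 140.5] [ 1.7999e+02 -2.0000e-02 -1.6992e+02] w 87.0 g 0.0 F [-0.3  0.7  0. ]
[-40.  12.   6. 107.  -1.  62.  66.]
[220. 293.]
[-0.001, -0.014, 0.887] -0.0 rows 4
  at [454.9, 261.9, 52.0] -169.8
```

View pics/s1.png

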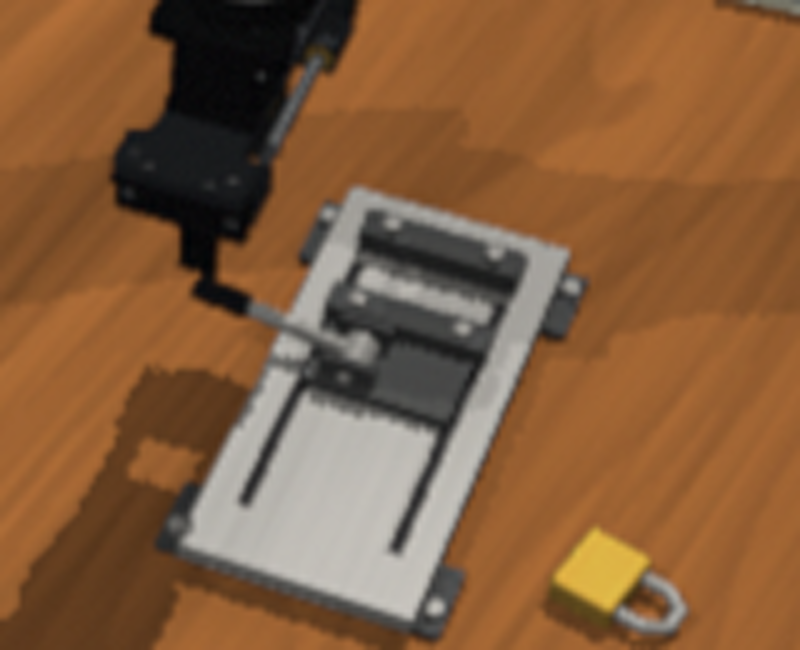

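Predicted grip pixel (220,293) matches the black grip in the crop at about (222,295). I'll descend and pinch it.

Call:
drive_tool:
  deltas:
    - [[0,-0.01,0.4,0,-1],[0,-0.01,0.7,0,-1],[0,-0.01,0.887,0,-1],[0,-0.01,0.887,0,-1],[0,-0.01,0.887,0,-0.5],[0,-0.01,0.887,0,0.5],[0,-0.01,0.887,0,1],[0,-0.01,0.887,0,1],[0,-0.01,0.887,0,1],[0,-0.01,0.887,0,1]]

```text
time: 2.58
tcp_pos: [455.6, 261.2, 52.4]
tcp_rot: [180.0, 0.1, -169.8]
ft_force: [-0.1, -0.7, -1.1]
gripper_width: 54.9
grip_force: 0.0
```

Call:
drive_tool:
  deltas:
    - [[0,0,0,0,1],[0,0,0,0,1],[0,0,0,0,1],[0,0,0,0,1]]

```text
time: 2.92
tcp_pos: [455.3, 260.9, 51.7]
tcp_rot: [180.0, -0.0, -169.8]
ft_force: [-0.2, -0.8, -0.1]
gripper_width: 28.5
grip_force: 0.0
```

Call:
drive_tool:
  deltas:
    - [[0,0,0,0,1],[0,0,0,0,1],[0,0,0,0,1],[0,0,0,0,1]]

```text
time: 3.25
tcp_pos: [455.4, 260.1, 51.6]
tcp_rot: [-180.0, -0.0, -169.8]
ft_force: [-0.0, -4.0, -0.2]
gripper_width: 13.6
grip_force: 30.0
```

Call:
drive_tool:
  deltas:
    - [[-0.017,0,-0.088,0,1],[-0.043,0,-0.173,0,1],[-0.078,0,-0.255,0,1],[-0.121,0,-0.332,0,1],[-0.172,0,-0.405,0,1],[-0.231,0,-0.472,0,1],[-0.296,0,-0.533,0,1],[-0.367,0,-0.587,0,1],[-0.443,0,-0.633,0,1],[-0.524,0,-0.67,0,1]]

```text
time: 4.08
tcp_pos: [507.5, 270.5, 119.5]
tcp_rot: [180.0, -0.0, -169.8]
ft_force: [-5.3, -0.8, -0.1]
gripper_width: 13.9
grip_force: 30.0
```

Call:
drive_tool:
  deltas:
    - [[-0.03,0,-0.012,0,1],[-0.045,0,-0.017,0,1],[-0.045,0,-0.017,0,1],[-0.045,0,-0.017,0,1]]

```text
time: 4.42
tcp_pos: [511.9, 271.3, 121.1]
tcp_rot: [180.0, 0.1, -169.8]
ft_force: [-4.5, -1.6, 4.3]
gripper_width: 14.0
grip_force: 30.0
```

Call:
drive_tool:
  deltas:
    - [[0,-0.2,0,0,1],[0,-0.4,0,0,1],[0,-0.6,0,0,1],[0,-0.7,0,0,1],[0,-0.7,0,0,1]]

```text
time: 4.83
tcp_pos: [524.7, 200.0, 121.0]
tcp_rot: [-180.0, 0.1, -170.0]
ft_force: [-2.7, -5.6, 6.4]
gripper_width: 13.4
grip_force: 30.0
```

Call:
drive_tool:
  deltas:
    - [[0,-0.2,0,0,1],[0,-0.4,0,0,1],[0,-0.55,0,0,1],[0,-0.55,0,0,1],[0,-0.55,0,0,1]]

```text
time: 5.25
tcp_pos: [534.2, 146.9, 120.9]
tcp_rot: [-179.9, 0.1, -169.9]
ft_force: [-3.7, -5.2, 7.5]
gripper_width: 13.7
grip_force: 30.0
```

Call:
drive_tool:
  deltas:
    - [[0,0,0,0,-1],[0,0,0,0,-1],[0,0,0,0,-1],[0,0,0,0,-1],[0,0,0,0,-1],[0,0,0,0,-1],[0,0,0,0,-1],[0,0,-0.2,0,-1],[0,0,-0.5,0,-1],[0,0,-0.8,0,-1]]

```text
time: 6.08
tcp_pos: [532.9, 147.7, 200.8]
tcp_rot: [-180.0, -0.1, -169.8]
ft_force: [0.1, 0.0, -0.3]
gripper_width: 72.3
grip_force: 0.0
```

Run:
```python
from h import *
st()
plan([(520,60,200,100),(T[0],T[1]+1,140,TA+90)])
```

```text
6.08 [532.9 147.7 200.8] [-1.7997e+02 -1.1000e-01 -1.6980e+02] w 72.3 g 0.0 F [ 0.1  0.  -0.3]
[0.282, -0.841, 0.008] 1.0 rows 8
[0.0, 0.0, -0.0] 1.0 rows 8
  at [520.0, 60.0, 200.0] -259.8
[-0.999, -0.01, 0.182] 0.089 rows 4
[-0.999, 0.06, 0.182] -0.0 rows 4
[-0.999, 0.06, 0.183] -0.0 rows 4
[-0.29, 0.017, 0.053] -0.0 rows 2
  at [575.0, -264.5, 140.0] -263.8
```

Call:
drive_tool:
  deltas:
    - [[0.28,-0.84,0,1.0,-1],[0.28,-0.84,0,1.0,-1],[0.28,-0.84,0,1.0,-1],[0.28,-0.84,0,1.0,-1],[0.28,-0.84,0,1.0,-1],[0.28,-0.84,0,1.0,-1],[0.28,-0.84,0,1.0,-1]]

```text
time: 6.67
tcp_pos: [520.8, 60.3, 200.5]
tcp_rot: [180.0, 0.0, 144.8]
ft_force: [-0.6, 1.1, -0.4]
gripper_width: 86.9
grip_force: 0.0
```

Call:
drive_tool:
  deltas:
    - [[-0.7,-0.7,0.1,1.0,-1],[-0.7,-0.7,0.1,1.0,-1],[-0.7,-0.7,0.1,1.0,-1],[-0.7,-0.7,0.1,1.0,-1],[-0.7,-0.7,0.1,1.0,-1],[-0.7,-0.7,0.1,1.0,-1],[-0.7,-0.7,0.1,1.0,-1]]

```text
time: 7.25
tcp_pos: [538.4, -37.2, 190.4]
tcp_rot: [180.0, -0.0, 99.7]
ft_force: [-0.9, 0.7, -0.3]
gripper_width: 87.4
grip_force: 0.0
```

Run:
```python
from h import *
st()
plan([(T[0],T[1]+1,140,TA+90),(T[0],T[1]+1,91,TA+90)])
```

```text
7.25 [538.4 -37.2 190.4] [179.99  -0.    99.75] w 87.4 g 0.0 F [-0.9  0.7 -0.3]
[-0.999, -0.01, 0.219] 0.079 rows 4
[-0.999, 0.051, 0.219] -0.0 rows 4
[-0.302, 0.016, 0.066] -0.0 rows 2
  at [575.0, -264.5, 140.0] 96.2
[-0.0, -0.0, 0.49] -0.0 rows 3
  at [575.0, -264.5, 91.0] 96.2
```

Call:
drive_tool:
  deltas:
    - [[-1.0,-0.01,0.22,0.079,-1],[-1.0,-0.01,0.22,0.079,-1],[-1.0,-0.01,0.22,0.079,-1],[-1.0,-0.01,0.22,0.079,-1]]

```text
time: 7.58
tcp_pos: [554.1, -141.3, 167.6]
tcp_rot: [-179.9, 0.1, 96.3]
ft_force: [-0.6, -0.5, -0.5]
gripper_width: 86.9
grip_force: 0.0
```

Call:
drive_tool:
  deltas:
    - [[-1.0,0.051,0.22,0,-0.3],[-1.0,0.051,0.22,0,-0.3],[-1.0,0.051,0.22,0,-0.3],[-1.0,0.051,0.22,0,-0.3]]

```text
time: 7.92
tcp_pos: [570.4, -239.5, 145.4]
tcp_rot: [-179.9, 0.1, 96.3]
ft_force: [0.1, 1.2, 0.7]
gripper_width: 68.0
grip_force: 0.0
```

Call:
drive_tool:
  deltas:
    - [[-0.3,0.016,0.066,0,-0.3],[-0.3,0.016,0.066,0,-0.3],[-0.3,0.016,0.066,0,-0.3],[-0.3,0.016,0.066,0,-0.3]]

```text
time: 8.25
tcp_pos: [577.0, -262.9, 139.8]
tcp_rot: [180.0, -0.0, 96.7]
ft_force: [0.2, 0.9, 0.0]
gripper_width: 57.1
grip_force: 0.0
```

Run:
```python
from h import *
st()
c=imaging.camera("scene"); crop(c,(220,220,140,150),4,"s2")
print(((px(c,(*T,93))-[220,220])*4).round(),((px(c,(*T,63))-[220,220])*4).round())
```

```text
8.25 [ 577.  -262.9  139.8] [ 1.800e+02 -5.000e-02  9.669e+01] w 57.1 g 0.0 F [0.2 0.9 0. ]
[257. 341.] [259. 364.]
```

View pics/s2.png

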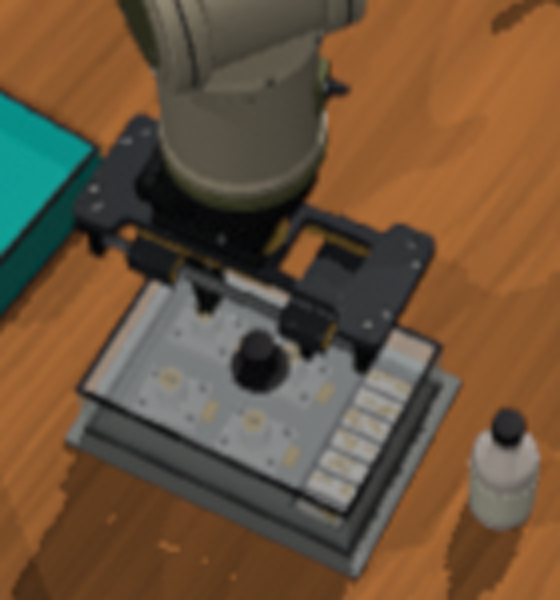

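The knob top is seen at (258,345), with (257,341) predicted, so the tray estimate holds. I'll descend on the knob and grip it.

Call:
drive_tool:
  deltas:
    - [[-0.019,-0.022,0.2,0,-0.3],[-0.019,-0.022,0.4,0,-0.3],[-0.019,-0.022,0.48,0,-0.3],[-0.019,-0.022,0.48,0,0],[-0.019,-0.022,0.48,0,1],[-0.019,-0.022,0.48,0,1],[-0.019,-0.022,0.48,0,1],[-0.019,-0.022,0.48,0,1],[-0.019,-0.022,0.48,0,1],[-0.019,-0.022,0.48,0,1]]

```text
time: 9.13
tcp_pos: [575.0, -266.3, 92.3]
tcp_rot: [180.0, 0.0, 96.6]
ft_force: [-0.8, 0.1, 2.9]
gripper_width: 21.1
grip_force: 30.0
```

Call:
drive_tool:
  deltas:
    - [[0,0,0,0,1],[0,0,0,0,1],[0,0,0,0,1]]

```text
time: 9.38
tcp_pos: [575.0, -266.3, 92.3]
tcp_rot: [180.0, 0.0, 96.6]
ft_force: [-0.1, 0.4, 5.3]
gripper_width: 21.3
grip_force: 30.0
```

Call:
drive_tool:
  deltas:
    - [[0,0,-0.1,0,1],[0,0,-0.25,0,1],[0,0,-0.45,0,1],[0,0,-0.65,0,1],[0,0,-0.8,0,1],[0,0,-0.8,0,1],[0,0,-0.8,0,1]]

```text
time: 9.97
tcp_pos: [574.9, -266.2, 172.1]
tcp_rot: [180.0, 0.0, 96.6]
ft_force: [-1.2, -0.5, -2.5]
gripper_width: 20.8
grip_force: 30.0
```

Call:
drive_tool:
  deltas:
    - [[0.1,0,0,0,1],[0.3,0,0,0,1],[0.55,0,0,0,1],[0.8,0,0,0,1],[1.0,0,0,0,1]]

```text
time: 10.38
tcp_pos: [562.1, -163.8, 170.1]
tcp_rot: [-179.8, -0.1, 96.7]
ft_force: [0.6, 0.6, -1.9]
gripper_width: 21.3
grip_force: 30.0
```

Call:
drive_tool:
  deltas:
    - [[0.3,0,0,0,1],[0.55,0,0,0,1],[0.8,0,0,0,1],[1.0,0,0,0,1]]

```text
time: 10.72
tcp_pos: [550.3, -64.4, 170.3]
tcp_rot: [-179.9, -0.1, 96.8]
ft_force: [0.5, 1.0, -2.2]
gripper_width: 21.2
grip_force: 30.0
```

Call:
drive_tool:
  deltas:
    - [[0.2,0,0,0,1],[0.3,0,0,0,1],[0.3,0,0.1,0,1],[0.3,0,0.3,0,1],[0.3,0,0.5,0,1],[0.3,0,0.7,0,1],[0.3,0,0.8,0,1],[0.3,0,0.84,0,1],[0.3,0,0.87,0,1],[0.3,0,0.87,0,1]]

```text
time: 11.55
tcp_pos: [548.3, -38.3, 85.0]
tcp_rot: [-180.0, 0.0, 96.6]
ft_force: [1.0, -0.2, -2.3]
gripper_width: 21.4
grip_force: 30.0
```

Run:
```python
from h import *
st()
```

```text
11.55 [548.3 -38.3  85. ] [-1.800e+02  1.000e-02  9.661e+01] w 21.4 g 30.0 F [ 1.  -0.2 -2.3]
```

Call:
drive_tool:
  deltas:
    - [[0,0,0.007,0,1],[0,0,0.01,0,1],[0,0,0.01,0,0],[0,0,0.01,0,-0.3],[0,0,0.01,0,-0.3],[0,0,0.01,0,-0.3],[0,0,0.01,0,-0.3],[0,0,-0.2,0,-0.3],[0,0,-0.6,0,-0.3],[0,0,-0.8,0,-0.3]]

```text
time: 12.38
tcp_pos: [549.0, -38.1, 168.1]
tcp_rot: [179.9, 0.0, 96.6]
ft_force: [1.2, 0.1, 1.8]
gripper_width: 55.8
grip_force: 0.0
```

Run:
```python
from h import *
st()
c=imaging.camera("top"); a=c["image"][:,:,::-1]
t=cv2.resize(a[180:280,340:425],None,fx=6,fy=6,interpolation=cv2.INTER_CUBIC)
cv2.imwrite("pics/t2.png",t)
```

```text
12.38 [549.  -38.1 168.1] [1.7985e+02 1.0000e-02 9.6620e+01] w 55.8 g 0.0 F [1.2 0.1 1.8]
```

View pics/t2.png

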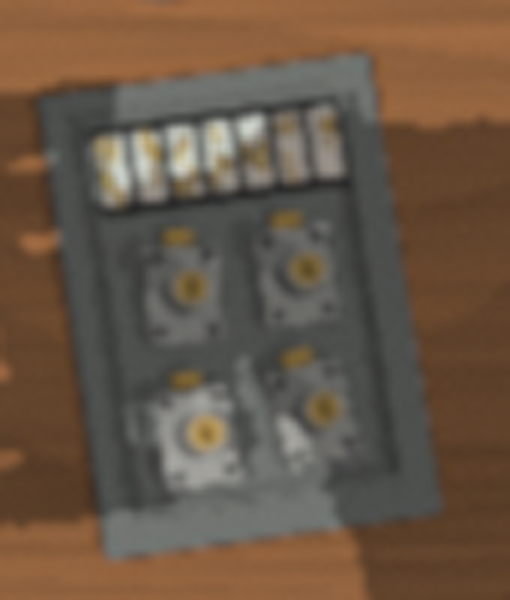

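Four locks in the tray: plugs at (190,287), (307,268), (206,432) and (323,408), with their bolts at (178,237), (286,219), (186,380) and (298,355).

Run:
```python
from h import *
c=imaging.camera("top")
W=lambda x,y,z: ray(c,(x+.5)/6-.5+340,(y+.5)/6-.5+180,z)
for p,b in[((190,287),(178,237)),((307,268),(286,219)),((206,432),(186,380)),((323,408),(298,355))]:
    P=W(*p,41);B=W(*b,14);d=B-P;print(P.round(1),"bolt dist",np.linalg.norm(d).round(1),"yaw",np.degrees(np.arctan2(d[1],d[0])).round(1))
w=[W(x,y,8) for x,y in[(38,98),(372,53),(106,560),(442,512)]]; print(np.mean(w,0))
for i in range(4): print(i,vw(0,98-16.5-33*i).round(1))
P=W(190,287,41); plan([(*P,150,97),(*P,48,97)])
```

```text
[ 578.7 -239.5] bolt dist 25.2 yaw 0.5
[ 585.7 -289.2] bolt dist 25.2 yaw 6.4
[ 517.5 -244. ] bolt dist 24.7 yaw 8.1
[ 526.5 -293.5] bolt dist 25.5 yaw 9.8
[ 575.06767649 -265.86690175]
0 [545.2 349.1]
1 [551.  316.6]
2 [556.9 284.2]
3 [562.7 251.7]
[-0.999, 0.024, 0.093] -0.008 rows 4
[-0.999, 0.018, 0.092] -0.0 rows 4
[-0.037, 0.001, 0.004] -0.0 rows 2
  at [578.8, -239.5, 150.0] 97.0
[-0.0, -0.0, 0.999] -0.0 rows 4
[-0.0, -0.0, 0.021] -0.0 rows 2
  at [578.8, -239.5, 48.0] 97.0
```

Call:
drive_tool:
  deltas:
    - [[-1,0.024,0.1,0,0.1],[-1,0.024,0.1,0,0.1],[-1,0.024,0.1,0,0.1],[-1,0.024,0.1,0,0.1]]

```text
time: 12.82
tcp_pos: [561.1, -142.4, 153.9]
tcp_rot: [-179.9, 0.1, 96.3]
ft_force: [-1.3, 0.4, 0.5]
gripper_width: 41.5
grip_force: 0.0
```

Call:
drive_tool:
  deltas:
    - [[-1,0.018,0.09,0.1,0.1],[-1,0.018,0.09,0.1,0.1],[-1,0.018,0.09,0.1,0.1],[-1,0.018,0.09,0.1,0.1],[-1,0.018,0.09,0.1,0.1]]

```text
time: 13.23
tcp_pos: [575.0, -236.5, 144.9]
tcp_rot: [-179.9, -0.0, 92.0]
ft_force: [0.3, 0.8, -0.2]
gripper_width: 39.2
grip_force: 0.0
```

Run:
```python
from h import *
st()
plan([(578.7,-239.7,140,92),(578.7,-239.7,46,92)])
```

```text
13.23 [ 575.  -236.5  144.9] [-1.7992e+02 -1.0000e-02  9.2040e+01] w 39.2 g 0.0 F [ 0.3  0.8 -0.2]
[-0.034, 0.036, 0.049] 0.001 rows 2
  at [578.7, -239.7, 140.0] 92.0
[0.0, 0.0, 0.94] -0.0 rows 4
  at [578.7, -239.7, 46.0] 92.0
```

Call:
drive_tool:
  deltas:
    - [[-0.034,0.036,0.05,0,0.1],[-0.034,0.036,0.4,0,0.1],[-0.034,0.036,0.7,0,0.1],[-0.034,0.036,0.9,0,0.1],[-0.034,0.036,0.985,0,0.1],[-0.034,0.036,0.985,0,1],[-0.034,0.036,0.985,0,1],[-0.034,0.036,0.985,0,1],[-0.034,0.036,0.985,0,1],[-0.034,0.036,0.985,0,1]]

```text
time: 14.07
tcp_pos: [579.8, -238.8, 48.0]
tcp_rot: [179.9, -0.0, 92.2]
ft_force: [0.5, 0.4, 2.2]
gripper_width: 18.2
grip_force: 30.0
```

Call:
drive_tool:
  deltas:
    - [[0,0,0,0,1],[0,0,0,0,1]]

```text
time: 14.23
tcp_pos: [579.8, -238.8, 48.0]
tcp_rot: [179.9, -0.0, 92.2]
ft_force: [-0.3, 2.3, 4.9]
gripper_width: 18.3
grip_force: 30.0
```

Call:
drive_tool:
  deltas:
    - [[0,0,-0.1,0,1],[0,0,-0.4,0,1],[0,0,-0.7,0,1],[0,0,-1,0,1]]

```text
time: 14.57
tcp_pos: [578.5, -239.4, 148.7]
tcp_rot: [-179.9, 0.0, 92.1]
ft_force: [0.7, -0.0, -0.8]
gripper_width: 18.4
grip_force: 30.0
```

Run:
```python
from h import *
st()
g=vw(0,98-16.8); plan([(*g,180,100.2)])
```

```text
14.57 [ 578.5 -239.4  148.7] [-1.7993e+02  1.0000e-02  9.2110e+01] w 18.4 g 30.0 F [ 0.7 -0.  -0.8]
[0.999, -0.02, -0.053] -0.18 rows 4
[0.999, 0.122, -0.054] -0.0 rows 4
[0.999, 0.122, -0.053] -0.0 rows 4
[0.999, 0.122, -0.054] -0.0 rows 4
[0.999, 0.122, -0.053] -0.0 rows 4
[0.861, 0.106, -0.046] -0.0 rows 4
  at [545.3, 348.9, 180.0] 100.2
```

Call:
drive_tool:
  deltas:
    - [[0.3,-0.02,-0.1,-0.18,1],[0.7,-0.02,-0.1,-0.18,1],[1,-0.02,-0.1,-0.18,1],[1,-0.02,-0.1,-0.18,1]]

```text
time: 14.9
tcp_pos: [574.0, -131.6, 157.6]
tcp_rot: [180.0, -0.2, 100.7]
ft_force: [0.0, 1.5, -0.7]
gripper_width: 18.1
grip_force: 30.0
```

Call:
drive_tool:
  deltas:
    - [[0.4,0.122,-0.05,0,1],[0.8,0.122,-0.1,0,1],[1,0.122,-0.1,0,1]]

```text
time: 15.15
tcp_pos: [567.6, -34.0, 168.3]
tcp_rot: [179.9, -0.1, 100.4]
ft_force: [0.5, 0.4, -1.7]
gripper_width: 18.4
grip_force: 30.0
```

Call:
drive_tool:
  deltas:
    - [[0.4,0.122,-0.05,0,1],[0.8,0.122,-0.1,0,1],[1,0.122,-0.1,0,1]]

```text
time: 15.4
tcp_pos: [561.5, 67.1, 178.5]
tcp_rot: [179.9, -0.1, 100.5]
ft_force: [0.3, 1.7, -1.6]
gripper_width: 17.8
grip_force: 30.0
```

Call:
drive_tool:
  deltas:
    - [[0.4,0.122,0,0,1],[0.8,0.122,0,0,1],[1,0.122,0,0,1]]

```text
time: 15.65
tcp_pos: [554.9, 167.7, 177.6]
tcp_rot: [-180.0, -0.1, 100.5]
ft_force: [-0.1, 0.8, -1.1]
gripper_width: 18.1
grip_force: 30.0
```

Call:
drive_tool:
  deltas:
    - [[0.4,0.122,0,0,1],[0.8,0.122,0,0,1],[1,0.122,0,0,1]]

```text
time: 15.9
tcp_pos: [548.7, 268.3, 177.5]
tcp_rot: [-180.0, -0.1, 100.5]
ft_force: [-0.8, 1.1, -0.7]
gripper_width: 17.9
grip_force: 30.0
```

Call:
drive_tool:
  deltas:
    - [[0.3,0.105,0,0,1],[0.6,0.105,0,0,1],[0.85,0.105,0,0,1],[0.85,0.105,0,0,1],[0.85,0.105,0,0,1]]

```text
time: 16.32
tcp_pos: [544.7, 349.8, 177.2]
tcp_rot: [-180.0, 0.0, 100.4]
ft_force: [0.1, -0.1, -1.4]
gripper_width: 18.3
grip_force: 30.0
```

Run:
```python
from h import *
st()
g=vw(0,98-16.8); plan([(*g,120,100.2),(*g,61,100.2)])
c=imaging.camera("scene"); crop(c,(330,110,120,120),5,"s3")
print(((px(c,(*g,53))-[330,110])*5).round())
```

```text
16.32 [544.7 349.8 177.2] [-1.7997e+02  2.0000e-02  1.0040e+02] w 18.3 g 30.0 F [ 0.1 -0.1 -1.4]
[-0.01, 0.003, 0.572] 0.004 rows 3
  at [545.2, 348.8, 120.0] 100.2
[-0.0, 0.0, 0.59] -0.0 rows 3
  at [545.2, 348.8, 61.0] 100.2
[329. 204.]
```

View pics/s3.png

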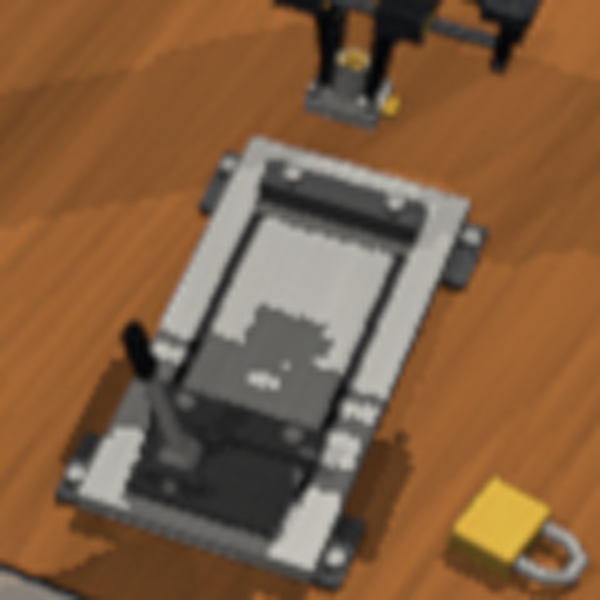

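Call:
drive_tool:
  deltas:
    - [[-0.032,0.003,0.3,0.004,1],[-0.032,0.003,0.6,0.004,1],[-0.032,0.003,0.9,0.004,1],[-0.032,0.003,1,0.004,1],[-0.032,0.003,1,0.004,1]]

```text
time: 16.78
tcp_pos: [545.5, 343.0, 74.9]
tcp_rot: [-179.8, 0.2, 100.0]
ft_force: [-0.6, -0.5, -0.9]
gripper_width: 18.2
grip_force: 30.0
```

Call:
drive_tool:
  deltas:
    - [[0,0,0.06,0,1],[0,0,0.12,0,1],[0,0,0.16,0,1],[0,0,0.165,0,1],[0,0,0.165,0,1]]

```text
time: 17.2
tcp_pos: [546.6, 345.5, 61.3]
tcp_rot: [180.0, -0.0, 100.1]
ft_force: [-0.7, 0.4, -1.1]
gripper_width: 18.3
grip_force: 30.0
```

Call:
drive_tool:
  deltas:
    - [[0,0,0.01,0,1],[0,0,0.015,0,1],[0,0,0.015,0,1]]

```text
time: 17.45
tcp_pos: [546.7, 345.6, 60.0]
tcp_rot: [180.0, -0.0, 100.1]
ft_force: [-0.7, -0.9, 1.5]
gripper_width: 18.1
grip_force: 30.0
```

Call:
drive_tool:
  deltas:
    - [[0,0,0,0,0.1],[0,0,0,0,0.1],[0,0,0,0,0.1],[0,0,0,0,0.1],[0,0,-0.2,0,0.1],[0,0,-0.5,0,0.1],[0,0,-0.9,0,0.1],[0,0,-1,0,0.1]]

```text
time: 18.12
tcp_pos: [548.5, 346.5, 165.6]
tcp_rot: [179.6, -0.2, 100.0]
ft_force: [1.2, -0.5, 0.5]
gripper_width: 39.2
grip_force: 0.0
```

Run:
```python
from h import *
st()
plan([(585.7,-289.4,140,96.4)])
```

```text
18.12 [548.5 346.5 165.6] [179.62  -0.2  100.05] w 39.2 g 0.0 F [ 1.2 -0.5  0.5]
[-0.999, -0.117, 0.04] 0.081 rows 4
[-0.999, -0.053, 0.04] -0.0 rows 4
[-0.999, -0.053, 0.04] -0.0 rows 4
[-0.999, -0.054, 0.04] -0.0 rows 4
[-0.999, -0.053, 0.041] -0.0 rows 4
[-0.999, -0.054, 0.04] -0.0 rows 4
[-0.361, -0.019, 0.015] -0.0 rows 2
  at [585.7, -289.4, 140.0] 96.4
```

Call:
drive_tool:
  deltas:
    - [[-0.4,-0.117,0,0.08,0.1],[-0.8,-0.117,0,0.08,0.1],[-1,-0.117,0,0.08,0.1]]

```text
time: 18.37
tcp_pos: [553.3, 239.9, 160.0]
tcp_rot: [179.9, 0.1, 96.2]
ft_force: [0.6, -1.7, -0.1]
gripper_width: 39.2
grip_force: 0.0
```

Call:
drive_tool:
  deltas:
    - [[-0.4,-0.053,0,0,0.1],[-0.8,-0.053,0,0,0.1],[-1,-0.053,0,0,0.1]]

```text
time: 18.62
tcp_pos: [558.9, 139.3, 159.7]
tcp_rot: [180.0, 0.1, 96.2]
ft_force: [0.5, -1.1, 0.5]
gripper_width: 39.0
grip_force: 0.0
```

Call:
drive_tool:
  deltas:
    - [[-0.4,-0.053,0,0,0.1],[-0.8,-0.053,0,0,0.1],[-1,-0.053,0,0,0.1]]

```text
time: 18.87
tcp_pos: [564.5, 39.4, 159.8]
tcp_rot: [180.0, 0.1, 96.2]
ft_force: [0.2, -0.7, 0.0]
gripper_width: 39.1
grip_force: 0.0
```

Call:
drive_tool:
  deltas:
    - [[-0.4,-0.053,0,0,0.1],[-0.8,-0.053,0,0,0.1],[-1,-0.053,0,0,0.1]]

```text
time: 19.12
tcp_pos: [570.1, -60.6, 159.8]
tcp_rot: [180.0, 0.1, 96.2]
ft_force: [0.2, -1.3, 0.7]
gripper_width: 39.4
grip_force: 0.0
```

Call:
drive_tool:
  deltas:
    - [[-0.4,-0.053,0,0,0.1],[-0.8,-0.053,0,0,0.1],[-1,-0.053,0,0,0.1]]

```text
time: 19.37
tcp_pos: [575.7, -160.5, 159.8]
tcp_rot: [180.0, 0.1, 96.2]
ft_force: [-0.6, -0.2, 0.3]
gripper_width: 39.0
grip_force: 0.0
```

Call:
drive_tool:
  deltas:
    - [[-0.4,-0.053,0,0,0.1],[-0.8,-0.053,0.1,0,0.1],[-1,-0.053,0.2,0,0.1]]

```text
time: 19.62
tcp_pos: [581.7, -260.6, 140.0]
tcp_rot: [179.9, 0.2, 96.2]
ft_force: [-0.0, -0.9, 0.7]
gripper_width: 39.0
grip_force: 0.0
```

Call:
drive_tool:
  deltas:
    - [[-0.3,-0.02,0,0,0.1],[-0.36,-0.02,0,0,0.1],[-0.36,-0.02,0,0,0.1],[-0.36,-0.02,0,0,0.1]]

```text
time: 19.95
tcp_pos: [584.6, -290.5, 139.3]
tcp_rot: [180.0, -0.0, 96.5]
ft_force: [0.3, 1.2, 0.3]
gripper_width: 38.9
grip_force: 0.0
```

Run:
```python
from h import *
st()
plan([(585.7,-289.2,140,96.4),(585.7,-289.2,47.5,96.4)])
```

```text
19.95 [ 584.6 -290.5  139.3] [ 1.7999e+02 -2.0000e-02  9.6450e+01] w 38.9 g 0.0 F [0.3 1.2 0.3]
[0.011, 0.013, -0.007] 0.001 rows 2
  at [585.7, -289.2, 140.0] 96.4
[0.0, -0.0, 0.925] -0.0 rows 4
  at [585.7, -289.2, 47.5] 96.4
```

Call:
drive_tool:
  deltas:
    - [[0.011,0.013,0.3,0,0.1],[0.011,0.013,0.6,0,0.1],[0.011,0.013,0.85,0,0.1],[0.011,0.013,0.92,0,0.1],[0.011,0.013,0.92,0,0.1],[0.011,0.013,0.92,0,1],[0.011,0.013,0.92,0,1],[0.011,0.013,0.92,0,1],[0.011,0.013,0.92,0,1],[0.011,0.013,0.92,0,1]]

```text
time: 20.78
tcp_pos: [586.1, -289.5, 48.0]
tcp_rot: [179.9, 0.0, 96.5]
ft_force: [-0.6, 1.5, 3.3]
gripper_width: 17.8
grip_force: 30.0
```

Call:
drive_tool:
  deltas:
    - [[0,0,0,0,1],[0,0,-0.1,0,1],[0,0,-0.4,0,1],[0,0,-0.7,0,1],[0,0,-1,0,1]]

```text
time: 21.2
tcp_pos: [585.0, -289.8, 148.7]
tcp_rot: [-179.9, -0.0, 96.4]
ft_force: [0.4, -0.1, -0.7]
gripper_width: 18.0
grip_force: 30.0
```

Call:
drive_tool:
  deltas:
    - [[0.4,0,-0.1,-0.084,1],[0.8,0,-0.1,-0.084,1],[1,0,-0.1,-0.084,1]]

```text
time: 21.45
tcp_pos: [574.7, -186.0, 158.5]
tcp_rot: [179.9, -0.1, 100.4]
ft_force: [0.8, 1.0, -1.0]
gripper_width: 18.0
grip_force: 30.0
```

Call:
drive_tool:
  deltas:
    - [[0.4,0.13,-0.1,0,1],[0.8,0.13,-0.1,0,1],[1,0.13,-0.1,0,1]]

```text
time: 21.7
tcp_pos: [569.4, -84.1, 168.1]
tcp_rot: [179.9, -0.1, 100.5]
ft_force: [0.2, 1.4, -1.4]
gripper_width: 17.9
grip_force: 30.0
```

Call:
drive_tool:
  deltas:
    - [[0.4,0.13,-0.1,0,1],[0.8,0.13,-0.1,0,1],[1,0.13,-0.1,0,1]]

```text
time: 21.95
tcp_pos: [564.0, 16.6, 178.2]
tcp_rot: [179.9, -0.1, 100.5]
ft_force: [0.4, 1.0, -2.0]
gripper_width: 18.2
grip_force: 30.0
```

Call:
drive_tool:
  deltas:
    - [[0.4,0.13,0,0,1],[0.8,0.13,0,0,1],[1,0.13,0,0,1]]

```text
time: 22.2
tcp_pos: [558.3, 117.3, 177.7]
tcp_rot: [-180.0, -0.1, 100.5]
ft_force: [-0.9, 0.4, -1.8]
gripper_width: 18.2
grip_force: 30.0
```

Call:
drive_tool:
  deltas:
    - [[0.4,0.13,0,0,1],[0.8,0.13,0,0,1],[1,0.13,0,0,1]]

```text
time: 22.45
tcp_pos: [552.9, 218.1, 177.6]
tcp_rot: [-180.0, -0.1, 100.5]
ft_force: [-0.7, 0.5, -0.9]
gripper_width: 18.4
grip_force: 30.0
```

Call:
drive_tool:
  deltas:
    - [[0.4,0.13,0,0,1],[0.8,0.13,0,0,1],[1,0.13,0,0,1],[1,0.13,0,0,1],[1,0.13,0,0,1]]

```text
time: 22.87
tcp_pos: [548.7, 314.3, 177.4]
tcp_rot: [-180.0, 0.0, 100.4]
ft_force: [0.3, -1.2, -1.0]
gripper_width: 18.1
grip_force: 30.0
```

Run:
```python
from h import *
st()
plan([(*vw(0,45.0),100,100.2),(*vw(0,45),60,100.2)])
```

```text
22.87 [548.7 314.3 177.4] [-1.7998e+02  2.0000e-02  1.0038e+02] w 18.1 g 30.0 F [ 0.3 -1.2 -1. ]
[-0.016, 0.027, 0.774] 0.004 rows 3
  at [551.7, 313.2, 100.0] 100.2
[-0.0, -0.0, 0.4] -0.0 rows 2
  at [551.7, 313.2, 60.0] 100.2
```

Call:
drive_tool:
  deltas:
    - [[-0.036,0.027,0.3,0,1],[-0.036,0.027,0.6,0,1],[-0.036,0.027,0.9,0,1],[-0.036,0.027,1,0,1],[-0.036,0.027,1,0,1]]

```text
time: 23.28
tcp_pos: [551.7, 307.7, 75.0]
tcp_rot: [-179.8, 0.2, 100.1]
ft_force: [0.0, 0.5, -0.9]
gripper_width: 18.4
grip_force: 30.0
```

Call:
drive_tool:
  deltas:
    - [[0,0,0.06,0,1],[0,0,0.12,0,1],[0,0,0.16,0,1],[0,0,0.178,0,1],[0,0,0.178,0,1],[0,0,0.178,0,1]]

```text
time: 23.78
tcp_pos: [552.9, 310.4, 60.1]
tcp_rot: [180.0, -0.0, 100.3]
ft_force: [0.2, 0.5, -1.7]
gripper_width: 17.8
grip_force: 30.0
```

Call:
drive_tool:
  deltas:
    - [[0,0,0,0,0.1],[0,0,0,0,0.1],[0,0,0,0,0.1],[0,0,0,0,0.1],[0,0,-0.2,0,0.1],[0,0,-0.5,0,0.1],[0,0,-0.9,0,0.1],[0,0,-1,0,0.1]]

```text
time: 24.45
tcp_pos: [554.9, 311.2, 165.8]
tcp_rot: [179.6, -0.2, 100.2]
ft_force: [1.2, 0.7, 1.6]
gripper_width: 39.3
grip_force: 0.0
```

Run:
```python
from h import *
st()
plan([(517.5,-244.2,140,98.1)])
c=imaging.camera("top"); a=c["image"][:,:,::-1]
cv2.imwrite("pics/t3.png",cv2.resize(a[190:290,100:420],None,fx=2.5,fy=2.5,interpolation=cv2.INTER_CUBIC))
```

```text
24.45 [554.9 311.2 165.8] [179.6   -0.18 100.22] w 39.3 g 0.0 F [1.2 0.7 1.6]
[-0.999, -0.25, 0.048] 0.047 rows 4
[-0.999, -0.212, 0.047] -0.0 rows 4
[-0.999, -0.211, 0.047] -0.0 rows 4
[-0.999, -0.212, 0.047] -0.0 rows 4
[-0.999, -0.211, 0.048] -0.0 rows 4
[-0.442, -0.094, 0.021] -0.0 rows 3
  at [517.5, -244.2, 140.0] 98.1
```

View pics/t3.png

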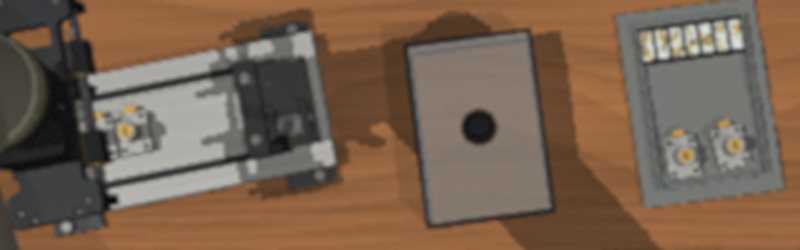

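The picture shows lock 2 placed at (125,128), the cover on the bench at (480,127), and the two remaining locks undisturbed in the tray at (684,154) and (735,146).

Call:
drive_tool:
  deltas:
    - [[-0.4,-0.25,0,0.047,0.1],[-0.8,-0.25,0,0.047,0.1],[-1,-0.25,0,0.047,0.1]]

```text
time: 24.75
tcp_pos: [545.6, 203.2, 159.5]
tcp_rot: [-180.0, 0.1, 98.0]
ft_force: [1.5, -1.3, 0.6]
gripper_width: 39.3
grip_force: 0.0
```

Call:
drive_tool:
  deltas:
    - [[-0.4,-0.21,0,0,0.1],[-0.8,-0.21,0,0,0.1],[-1,-0.21,0,0,0.1]]

```text
time: 25.0
tcp_pos: [538.8, 100.2, 159.6]
tcp_rot: [180.0, 0.1, 97.9]
ft_force: [0.3, -0.7, -0.1]
gripper_width: 39.1
grip_force: 0.0
```

Call:
drive_tool:
  deltas:
    - [[-0.4,-0.21,0,0,0.1],[-0.8,-0.21,0,0,0.1],[-1,-0.21,0,0,0.1]]

```text
time: 25.25
tcp_pos: [531.9, -1.6, 159.7]
tcp_rot: [180.0, 0.0, 97.9]
ft_force: [0.8, -0.6, 0.7]
gripper_width: 39.2
grip_force: 0.0
```

Call:
drive_tool:
  deltas:
    - [[-0.4,-0.21,0,0,0.1],[-0.8,-0.21,0,0,0.1],[-1,-0.21,0,0,0.1]]

```text
time: 25.5
tcp_pos: [524.9, -103.6, 159.8]
tcp_rot: [180.0, 0.1, 97.9]
ft_force: [0.4, -0.4, 0.4]
gripper_width: 39.1
grip_force: 0.0
```

Call:
drive_tool:
  deltas:
    - [[-0.4,-0.21,0,0,0.1],[-0.8,-0.21,0,0,0.1],[-1,-0.21,0,0,0.1]]

```text
time: 25.75
tcp_pos: [518.0, -205.5, 159.8]
tcp_rot: [180.0, 0.1, 97.9]
ft_force: [0.5, 0.1, 0.3]
gripper_width: 39.4
grip_force: 0.0
```

Call:
drive_tool:
  deltas:
    - [[-0.4,-0.094,0.1,0,0.1],[-0.44,-0.094,0.2,0,0.1],[-0.44,-0.094,0.2,0,0.1],[-0.44,-0.094,0.2,0,0.1]]

```text
time: 26.08
tcp_pos: [515.6, -245.4, 138.8]
tcp_rot: [-179.9, -0.0, 98.1]
ft_force: [1.1, -0.3, -0.0]
gripper_width: 39.7
grip_force: 0.0
```

Run:
```python
from h import *
st()
plan([(517.5,-244,140,98.1),(517.5,-244,47.3,98.1)])
```

```text
26.08 [ 515.6 -245.4  138.8] [-1.7992e+02 -4.0000e-02  9.8070e+01] w 39.7 g 0.0 F [ 1.1 -0.3 -0. ]
[0.011, 0.02, -0.012] -0.001 rows 2
  at [517.5, -244.0, 140.0] 98.1
[-0.0, 0.0, 0.927] -0.0 rows 4
  at [517.5, -244.0, 47.3] 98.1
```

Call:
drive_tool:
  deltas:
    - [[0.011,0.02,0.3,0,0.1],[0.011,0.02,0.6,0,0.1],[0.011,0.02,0.85,0,0.1],[0.011,0.02,0.915,0,0.1],[0.011,0.02,0.915,0,0.1],[0.011,0.02,0.915,0,1],[0.011,0.02,0.915,0,1],[0.011,0.02,0.915,0,1],[0.011,0.02,0.915,0,1],[0.011,0.02,0.915,0,1]]

```text
time: 26.92
tcp_pos: [518.7, -244.2, 49.2]
tcp_rot: [179.9, 0.0, 98.1]
ft_force: [-1.4, 0.2, 6.7]
gripper_width: 18.2
grip_force: 30.0
```

Call:
drive_tool:
  deltas:
    - [[0,0,0,0,1],[0,0,-0.1,0,1],[0,0,-0.4,0,1],[0,0,-0.7,0,1],[0,0,-1,0,1]]

```text
time: 27.33
tcp_pos: [517.5, -244.1, 149.7]
tcp_rot: [-180.0, -0.0, 98.1]
ft_force: [1.3, -0.4, -0.9]
gripper_width: 17.9
grip_force: 30.0
```

Call:
drive_tool:
  deltas:
    - [[0.4,0,-0.15,-0.047,1],[0.8,0,-0.15,-0.047,1],[1,0,-0.15,-0.047,1]]

```text
time: 27.58
tcp_pos: [504.0, -141.1, 164.6]
tcp_rot: [179.9, -0.1, 100.4]
ft_force: [-0.4, 1.8, -1.5]
gripper_width: 17.9
grip_force: 30.0
```

Call:
drive_tool:
  deltas:
    - [[0.4,0.32,-0.15,0,1],[0.8,0.32,-0.15,0,1],[1,0.32,-0.15,0,1]]

```text
time: 27.83
tcp_pos: [518.4, -37.1, 179.6]
tcp_rot: [179.9, -0.0, 100.4]
ft_force: [-0.1, 0.6, -2.0]
gripper_width: 18.4
grip_force: 30.0
```

Call:
drive_tool:
  deltas:
    - [[0.4,0.32,0,0,1],[0.8,0.32,0,0,1],[1,0.32,0,0,1]]

```text
time: 28.08
tcp_pos: [531.4, 67.5, 178.7]
tcp_rot: [179.9, -0.1, 100.4]
ft_force: [0.6, 0.5, -1.4]
gripper_width: 18.3
grip_force: 30.0
```

Call:
drive_tool:
  deltas:
    - [[0.4,0.32,0,0,1],[0.8,0.32,0,0,1],[1,0.32,0,0,1]]

```text
time: 28.33
tcp_pos: [544.8, 171.6, 178.6]
tcp_rot: [180.0, -0.1, 100.4]
ft_force: [0.3, 1.2, -1.5]
gripper_width: 18.0
grip_force: 30.0
```

Call:
drive_tool:
  deltas:
    - [[0.4,0.32,0,0,1],[0.8,0.32,0,0,1],[1,0.32,0,0,1],[1.0,0.32,0,0,1],[1.0,0.32,0,0,1],[1.0,0.32,0,0,1]]

```text
time: 28.83
tcp_pos: [558.9, 270.2, 178.5]
tcp_rot: [180.0, 0.1, 100.2]
ft_force: [0.1, -0.9, -0.3]
gripper_width: 18.3
grip_force: 30.0
```

Run:
```python
from h import *
st()
plan([(*vw(0,8.3),100,100.2),(*vw(0,8.3),60,100.2)])
```

```text
28.83 [558.9 270.2 178.5] [1.7998e+02 5.0000e-02 1.0019e+02] w 18.3 g 30.0 F [ 0.1 -0.9 -0.3]
[0.069, 0.004, 0.785] -0.0 rows 3
  at [558.1, 277.0, 100.0] 100.2
[0.0, 0.0, 0.4] -0.0 rows 2
  at [558.1, 277.0, 60.0] 100.2
```

Call:
drive_tool:
  deltas:
    - [[0.066,0,0.3,0,1],[0.066,0,0.6,0,1],[0.066,0,0.9,0,1],[0.066,0,1,0,1],[0.066,0,1,0,1]]

```text
time: 29.25
tcp_pos: [556.4, 275.5, 75.9]
tcp_rot: [-179.8, 0.1, 100.1]
ft_force: [-0.2, 0.0, -0.9]
gripper_width: 17.7
grip_force: 30.0
```

Call:
drive_tool:
  deltas:
    - [[0,0,0.06,0,1],[0,0,0.12,0,1],[0,0,0.16,0,1],[0,0,0.178,0,1],[0,0,0.185,0,1],[0,0,0.185,0,1]]

```text
time: 29.75
tcp_pos: [558.0, 278.0, 61.2]
tcp_rot: [179.9, -0.0, 100.2]
ft_force: [-3.9, -2.2, 8.2]
gripper_width: 17.9
grip_force: 30.0
```

Call:
drive_tool:
  deltas:
    - [[0,0,0,0,0.1],[0,0,0,0,0.1],[0,0,0,0,0.1],[0,0,0,0,0.1],[0,0,-0.2,0,0.1],[0,0,-0.5,0,0.1],[0,0,-0.9,0,0.1],[0,0,-1,0,0.1]]

```text
time: 30.42
tcp_pos: [559.8, 278.7, 165.6]
tcp_rot: [179.6, -0.2, 100.2]
ft_force: [1.8, 1.3, 0.4]
gripper_width: 39.0
grip_force: 0.0
```

Run:
```python
from h import *
st()
plan([(526.5,-293.5,140,99)])
```

```text
30.42 [559.8 278.7 165.6] [ 1.7960e+02 -1.6000e-01  1.0022e+02] w 39.0 g 0.0 F [1.8 1.3 0.4]
[-0.999, -0.241, 0.046] 0.027 rows 4
[-0.999, -0.218, 0.046] -0.0 rows 4
[-0.999, -0.218, 0.046] -0.0 rows 4
[-0.999, -0.219, 0.046] -0.0 rows 4
[-0.999, -0.218, 0.045] -0.0 rows 4
[-0.6, -0.131, 0.027] -0.0 rows 3
  at [526.5, -293.5, 140.0] 99.0
```

Call:
drive_tool:
  deltas:
    - [[-0.4,-0.24,0,0.027,0.1],[-0.8,-0.24,0,0.027,0.1],[-1,-0.24,0,0.027,0.1]]

```text
time: 30.67
tcp_pos: [551.7, 170.9, 160.1]
tcp_rot: [180.0, 0.1, 98.9]
ft_force: [0.0, -1.5, 0.2]
gripper_width: 38.9
grip_force: 0.0
```

Call:
drive_tool:
  deltas:
    - [[-0.4,-0.22,0,0,0.1],[-0.8,-0.22,0,0,0.1],[-1,-0.22,0,0,0.1]]

```text
time: 30.92
tcp_pos: [545.4, 67.9, 160.0]
tcp_rot: [180.0, 0.0, 98.8]
ft_force: [0.5, -0.5, 0.0]
gripper_width: 38.9
grip_force: 0.0
```

Call:
drive_tool:
  deltas:
    - [[-0.4,-0.22,0,0,0.1],[-0.8,-0.22,0,0,0.1],[-1,-0.22,0,0,0.1]]

```text
time: 31.17
tcp_pos: [539.0, -34.3, 160.0]
tcp_rot: [180.0, 0.1, 98.8]
ft_force: [1.0, -0.9, -0.2]
gripper_width: 38.9
grip_force: 0.0
```

Call:
drive_tool:
  deltas:
    - [[-0.4,-0.22,0,0,0.1],[-0.8,-0.22,0,0,0.1],[-1,-0.22,0,0,0.1]]

```text
time: 31.42
tcp_pos: [532.7, -136.6, 160.1]
tcp_rot: [179.9, 0.1, 98.8]
ft_force: [0.2, -0.3, 0.2]
gripper_width: 39.4
grip_force: 0.0
```

Call:
drive_tool:
  deltas:
    - [[-0.4,-0.22,0,0,0.1],[-0.8,-0.22,0,0,0.1],[-1,-0.22,0,0,0.1]]

```text
time: 31.67
tcp_pos: [526.3, -238.8, 160.1]
tcp_rot: [180.0, 0.1, 98.8]
ft_force: [-1.1, -0.3, 0.1]
gripper_width: 39.1
grip_force: 0.0
```

Call:
drive_tool:
  deltas:
    - [[-0.4,-0.13,0.1,0,0.1],[-0.6,-0.13,0.2,0,0.1],[-0.6,-0.13,0.2,0,0.1],[-0.6,-0.13,0.2,0,0.1]]

```text
time: 32.0
tcp_pos: [523.4, -296.3, 138.9]
tcp_rot: [-179.9, 0.0, 98.9]
ft_force: [0.5, -0.7, 0.0]
gripper_width: 39.3
grip_force: 0.0
```

Run:
```python
from h import *
st()
plan([(526.5,-293.5,140,99),(526.5,-293.5,47.3,99)])
c=imaging.camera("top"); a=c["image"][:,:,::-1]
cv2.imwrite("pics/t4.png",cv2.resize(a[185:300,100:240],None,fx=5,fy=5,interpolation=cv2.INTER_CUBIC))
```

```text
32.0 [ 523.4 -296.3  138.9] [-1.7993e+02  1.0000e-02  9.8880e+01] w 39.3 g 0.0 F [ 0.5 -0.7  0. ]
[0.023, 0.035, -0.011] -0.003 rows 2
  at [526.5, -293.5, 140.0] 99.0
[-0.0, 0.0, 0.927] -0.0 rows 4
  at [526.5, -293.5, 47.3] 99.0
```

View pics/t4.png

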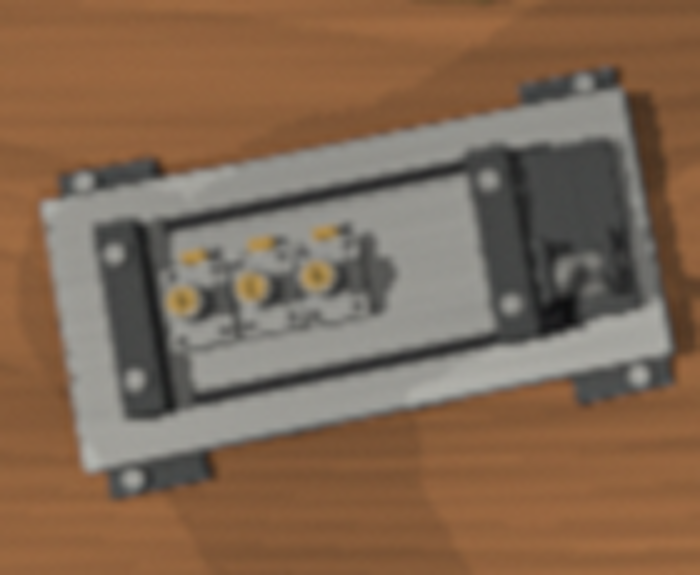

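The first three locks stand in a neat square row at (183,300), (252,287) and (317,275), with room before the jaw. Next is the fourth lock.

Call:
drive_tool:
  deltas:
    - [[0.023,0.035,0.3,0,0.1],[0.023,0.035,0.6,0,0.1],[0.023,0.035,0.85,0,0.1],[0.023,0.035,0.915,0,0.1],[0.023,0.035,0.915,0,0.1],[0.023,0.035,0.915,0,1],[0.023,0.035,0.915,0,1],[0.023,0.035,0.915,0,1],[0.023,0.035,0.915,0,1],[0.023,0.035,0.915,0,1]]

```text
time: 32.88
tcp_pos: [527.8, -292.4, 49.2]
tcp_rot: [179.9, 0.0, 99.0]
ft_force: [-0.9, 1.6, 7.7]
gripper_width: 17.7
grip_force: 30.0
```

Call:
drive_tool:
  deltas:
    - [[0,0,0,0,1],[0,0,-0.1,0,1],[0,0,-0.4,0,1],[0,0,-0.7,0,1],[0,0,-1,0,1]]

```text
time: 33.3
tcp_pos: [526.7, -292.1, 149.7]
tcp_rot: [-180.0, -0.0, 99.0]
ft_force: [0.0, -0.5, -1.7]
gripper_width: 18.1
grip_force: 30.0
```

Call:
drive_tool:
  deltas:
    - [[0.4,0,-0.15,-0.027,1],[0.8,0,-0.15,-0.027,1],[1,0,-0.15,-0.027,1]]

```text
time: 33.55
tcp_pos: [511.7, -189.5, 164.5]
tcp_rot: [179.9, -0.1, 100.4]
ft_force: [1.5, 0.9, -1.2]
gripper_width: 18.0
grip_force: 30.0
```

Call:
drive_tool:
  deltas:
    - [[0.4,0.31,-0.15,0,1],[0.8,0.31,-0.15,0,1],[1,0.31,-0.15,0,1]]

```text
time: 33.8
tcp_pos: [525.2, -85.6, 179.5]
tcp_rot: [179.9, -0.0, 100.4]
ft_force: [1.2, 1.1, -0.4]
gripper_width: 18.3
grip_force: 30.0
```

Call:
drive_tool:
  deltas:
    - [[0.4,0.31,0,0,1],[0.8,0.31,0,0,1],[1,0.31,0,0,1]]

```text
time: 34.05
tcp_pos: [537.2, 19.0, 178.7]
tcp_rot: [180.0, -0.1, 100.4]
ft_force: [0.1, 0.5, -2.4]
gripper_width: 18.1
grip_force: 30.0
```

Call:
drive_tool:
  deltas:
    - [[0.4,0.31,0,0,1],[0.8,0.31,0,0,1],[1,0.31,0,0,1]]

```text
time: 34.3
tcp_pos: [549.6, 122.9, 178.6]
tcp_rot: [180.0, -0.1, 100.4]
ft_force: [0.5, 0.7, -1.2]
gripper_width: 18.2
grip_force: 30.0
```

Call:
drive_tool:
  deltas:
    - [[0.4,0.31,0,0,1],[0.8,0.31,0,0,1],[1,0.31,0,0,1],[1.0,0.31,0,0,1],[1.0,0.31,0,0,1]]

```text
time: 34.72
tcp_pos: [561.8, 223.9, 178.3]
tcp_rot: [-180.0, 0.0, 100.4]
ft_force: [0.9, -1.1, -1.2]
gripper_width: 18.0
grip_force: 30.0
```

Call:
drive_tool:
  deltas:
    - [[0.23,0.05,0,0,1],[0.23,0.05,0,0,1],[0.23,0.05,0,0,1],[0.23,0.05,0,0,1]]

```text
time: 35.05
tcp_pos: [563.6, 244.1, 178.3]
tcp_rot: [180.0, 0.0, 100.2]
ft_force: [0.3, 0.2, -0.9]
gripper_width: 18.2
grip_force: 30.0
```

Run:
```python
from h import *
st()
plan([(*vw(0,-24.7),100,100.2),(*vw(0,-24.7),60,100.2)])
```

```text
35.05 [563.6 244.1 178.3] [1.7999e+02 4.0000e-02 1.0016e+02] w 18.2 g 30.0 F [ 0.3  0.2 -0.9]
[0.004, 0.005, 0.783] -0.001 rows 3
  at [564.0, 244.6, 100.0] 100.2
[-0.0, -0.0, 0.4] -0.0 rows 2
  at [564.0, 244.6, 60.0] 100.2
```

Call:
drive_tool:
  deltas:
    - [[0,0,0.3,0,1],[0,0,0.6,0,1],[0,0,0.9,0,1],[0,0,1,0,1],[0,0,1,0,1]]

```text
time: 35.47
tcp_pos: [561.9, 243.8, 75.8]
tcp_rot: [-179.7, 0.1, 100.2]
ft_force: [-0.8, 0.8, -0.6]
gripper_width: 18.1
grip_force: 30.0
```

Call:
drive_tool:
  deltas:
    - [[0,0,0.06,0,1],[0,0,0.12,0,1],[0,0,0.16,0,1],[0,0,0.175,0,1],[0,0,0.18,0,1],[0,0,0.18,0,1]]

```text
time: 35.97
tcp_pos: [563.6, 246.0, 61.2]
tcp_rot: [179.9, -0.0, 100.2]
ft_force: [-2.8, -1.2, 3.6]
gripper_width: 18.1
grip_force: 30.0
```

Call:
drive_tool:
  deltas:
    - [[0,0,0,0,0.1],[0,0,0,0,0.1],[0,0,0,0,0.1],[0,0,0,0,0.1],[0,0,-0.2,0,0.1],[0,0,-0.5,0,0.1],[0,0,-0.9,0,-1],[0,0,-1,0,-1]]

```text
time: 36.63
tcp_pos: [565.5, 246.6, 166.0]
tcp_rot: [179.6, -0.1, 100.2]
ft_force: [1.1, 0.1, 0.1]
gripper_width: 46.0
grip_force: 0.0
```

Call:
drive_tool:
  deltas:
    - [[-0.5,-0.7,-0.4,-1,-1],[-0.5,-0.7,-0.4,-1,-1],[-0.5,-0.7,-0.4,-1,-1],[-0.5,-0.7,-0.4,-1,-1],[-0.5,-0.7,-0.4,-1,-1],[-0.5,-0.7,-0.4,-1,-1],[-0.5,-0.7,-0.4,-1,-1]]

```text
time: 37.22
tcp_pos: [503.3, 184.2, 200.3]
tcp_rot: [180.0, 0.0, 145.7]
ft_force: [0.9, -0.1, 0.1]
gripper_width: 85.3
grip_force: 0.0
```

Run:
```python
from h import *
st()
plan([(512,145,200,190.2)])
```

```text
37.22 [503.3 184.2 200.3] [1.7995e+02 1.0000e-02 1.4568e+02] w 85.3 g 0.0 F [ 0.9 -0.1  0.1]
[-0.293, -0.274, 0.003] -0.989 rows 8
  at [512.0, 145.0, 200.0] 190.2
```

Call:
drive_tool:
  deltas:
    - [[-0.456,-0.133,0,-0.989,-1],[-0.456,-0.133,0,-0.989,-1],[-0.456,-0.133,0,-0.989,-1],[-0.456,-0.133,0,-0.989,-1],[-0.456,-0.133,0,-0.989,-1],[-0.456,-0.133,0,-0.989,-1],[-0.456,-0.133,0,-0.989,-1],[-0.456,-0.133,0,-0.989,-1]]

```text
time: 37.88
tcp_pos: [533.2, 147.2, 200.1]
tcp_rot: [180.0, 0.0, -170.1]
ft_force: [0.1, 0.5, 0.1]
gripper_width: 87.2
grip_force: 0.0
```

Run:
```python
from h import *
st()
plan([(533.5,147.5,121,190.2)])
c=imaging.camera("scene"); crop(c,(330,110,120,120),5,"s4")
```

```text
37.88 [533.2 147.2 200.1] [ 1.7999e+02  2.0000e-02 -1.7014e+02] w 87.2 g 0.0 F [0.1 0.5 0.1]
[-0.003, 0.002, 0.791] -0.008 rows 3
  at [533.5, 147.5, 121.0] -169.8
```

View pics/s4.png

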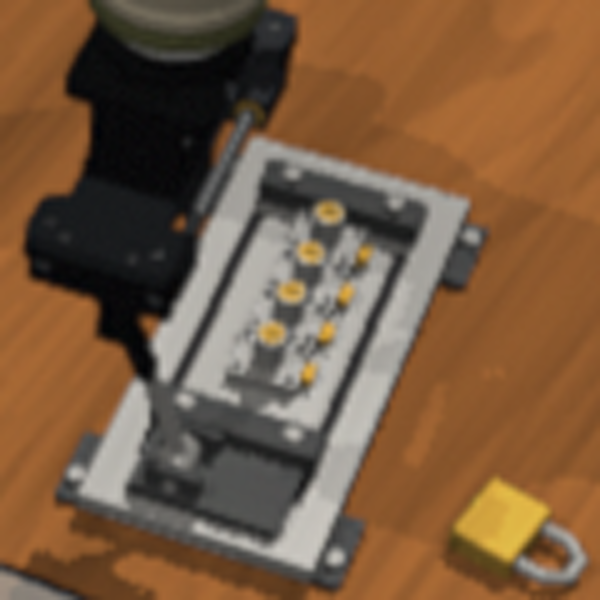

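All four locks are in the row at (330,211), (311,252), (291,292) and (271,333), and the gripper is above the raised lever.

Call:
drive_tool:
  deltas:
    - [[0,0,0.3,0,-1],[0,0,0.6,0,-1],[0,0,0.79,0,-1],[0,0,0.79,0,-1],[0,0,0.79,0,1],[0,0,0.79,0,1],[0,0,0.79,0,1],[0,0,0.79,0,1],[0,0,0.79,0,1],[0,0,0.79,0,1]]

```text
time: 38.77
tcp_pos: [533.4, 147.4, 121.7]
tcp_rot: [180.0, 0.1, -170.3]
ft_force: [0.2, 0.9, 0.3]
gripper_width: 54.7
grip_force: 0.0
```

Call:
drive_tool:
  deltas:
    - [[0,0,0,0,1],[0,0,0,0,1],[0,0,0,0,1],[0,0,0,0,1],[0,0,0,0,1],[0,0,0,0,1],[0,0,0,0,1]]

```text
time: 39.35
tcp_pos: [533.1, 147.1, 121.0]
tcp_rot: [-180.0, -0.0, -170.3]
ft_force: [-0.3, -0.8, 0.6]
gripper_width: 13.3
grip_force: 30.0
```

Call:
drive_tool:
  deltas:
    - [[0,0.05,0,0,1],[0,0.1,0,0,1],[0,0.15,0,0,1],[0,0.19,0,0,1],[0,0.23,0,0,1],[0,0.26,0,0,1],[0,0.29,0,0,1],[0,0.31,0,0,1],[0,0.33,0,0,1],[0,0.33,0,0,1]]

```text
time: 40.18
tcp_pos: [527.5, 178.5, 121.0]
tcp_rot: [-179.9, -0.0, -170.3]
ft_force: [-0.9, -4.7, 3.0]
gripper_width: 13.7
grip_force: 30.0
```

Call:
drive_tool:
  deltas:
    - [[0,0.01,0,0,1],[0,0.02,0,0,1],[0,0.03,0,0,1],[0,0.03,0,0,1]]

```text
time: 40.52
tcp_pos: [527.1, 181.0, 121.0]
tcp_rot: [-179.9, -0.1, -170.3]
ft_force: [-1.2, -6.7, 3.4]
gripper_width: 13.6
grip_force: 30.0
```

Call:
drive_tool:
  deltas:
    - [[0,0.01,0,0,1],[0,0.02,0,0,1],[0,0.02,0,0,1]]

```text
time: 40.77
tcp_pos: [526.7, 182.9, 121.0]
tcp_rot: [-179.9, -0.1, -170.3]
ft_force: [-1.8, -7.6, 3.4]
gripper_width: 13.7
grip_force: 30.0
```

Call:
drive_tool:
  deltas:
    - [[0,0.01,0,0,1],[0,0.015,0,0,1],[0,0.015,0,0,1]]

```text
time: 41.02
tcp_pos: [526.5, 184.3, 121.0]
tcp_rot: [-179.9, -0.1, -170.3]
ft_force: [-0.7, -7.6, 3.9]
gripper_width: 13.6
grip_force: 30.0
```

Call:
drive_tool:
  deltas:
    - [[0,0.01,0,0,1],[0,0.015,0,0,1],[0,0.015,0,0,1]]

```text
time: 41.27
tcp_pos: [526.4, 184.6, 121.0]
tcp_rot: [-179.8, -0.1, -170.4]
ft_force: [-1.5, -10.5, 4.3]
gripper_width: 13.7
grip_force: 30.0
```

Call:
drive_tool:
  deltas:
    - [[0,0.01,0,0,1],[0,0.015,0,0,1],[0,0.015,0,0,1]]

```text
time: 41.52
tcp_pos: [526.4, 184.8, 121.0]
tcp_rot: [-179.7, -0.1, -170.5]
ft_force: [-0.2, -14.4, 6.3]
gripper_width: 13.8
grip_force: 30.0
```

Call:
drive_tool:
  deltas:
    - [[0,0.01,0,0,1],[0,0.01,0,0,1],[0,0.01,0,0,1]]

```text
time: 41.77
tcp_pos: [526.4, 185.0, 121.0]
tcp_rot: [-179.7, -0.1, -170.5]
ft_force: [-1.7, -16.6, 6.3]
gripper_width: 13.9
grip_force: 30.0
```

The press is firm: about 16.6 N at the wrist against 5 N of sliding friction, with the jaw stalled. I'll throw the lever along its arc.

Call:
drive_tool:
  deltas:
    - [[0.04,0,0.015,0,1],[0.082,0,0.034,0,1],[0.128,0,0.057,0,1],[0.173,0,0.083,0,1],[0.216,0,0.112,0,1],[0.258,0,0.143,0,1],[0.297,0,0.178,0,1],[0.334,0,0.214,0,1],[0.393,0,0.281,0,1],[0.444,0,0.354,0,1]]

```text
time: 42.6
tcp_pos: [483.9, 177.5, 86.0]
tcp_rot: [-179.7, 0.1, -170.5]
ft_force: [4.7, -18.4, 5.1]
gripper_width: 13.8
grip_force: 30.0
```

Call:
drive_tool:
  deltas:
    - [[0.043,0,0.077,0,1],[0.078,0,0.159,0,1],[0.104,0,0.244,0,1],[0.121,0,0.332,0,1],[0.124,0,0.36,0,1],[0.124,0,0.37,0,1],[0.124,0,0.37,0,1],[0.124,0,0.37,0,1]]

```text
time: 43.27
tcp_pos: [471.0, 175.3, 49.4]
tcp_rot: [-179.7, -0.0, -170.5]
ft_force: [-2.4, -22.2, 17.0]
gripper_width: 13.4
grip_force: 30.1
```

Call:
drive_tool:
  deltas:
    - [[0,-0.03,-0.02,0,1],[0,-0.05,-0.025,0,1],[0,-0.05,-0.025,0,-1],[0,-0.05,-0.025,0,-1],[0,-0.05,-0.025,0,-1],[0,-0.05,-0.025,0,-1],[0,-0.05,-0.025,0,-1],[0,-0.05,-0.025,0,-1],[0,-0.05,-0.025,0,-1]]

```text
time: 44.02
tcp_pos: [470.5, 175.8, 51.1]
tcp_rot: [180.0, -0.0, -170.2]
ft_force: [-0.0, -0.3, 0.8]
gripper_width: 52.4
grip_force: 0.0
```

Call:
drive_tool:
  deltas:
    - [[0,0,-0.3,0,-1],[0,0,-0.6,0,-1],[0,0,-0.9,0,-1],[0,0,-1,0,-1]]

```text
time: 44.35
tcp_pos: [472.2, 176.3, 155.3]
tcp_rot: [179.9, 0.3, -170.3]
ft_force: [0.9, 0.8, 1.4]
gripper_width: 78.8
grip_force: 0.0
```

Call:
drive_tool:
  deltas:
    - [[-0.2,-1,-0.3,1,-1],[-0.2,-1,-0.3,1,-1],[-0.2,-1,-0.3,1,-1],[-0.2,-1,-0.3,1,-1],[-0.2,-1,-0.3,1,-1],[-0.2,-1,-0.3,1,-1],[-0.2,-1,-0.3,1,-1]]

```text
time: 44.93
tcp_pos: [507.2, 80.3, 180.8]
tcp_rot: [-180.0, -0.0, 144.3]
ft_force: [0.7, 0.5, 0.1]
gripper_width: 87.3
grip_force: 0.0
```

Run:
```python
from h import *
st()
plan([(549.3,-38.5,170,96.6)])
c=imaging.camera("top"); a=c["image"][:,:,::-1]
cv2.imwrite("pics/t5.png",cv2.resize(a[185:300,100:240],None,fx=5,fy=5,interpolation=cv2.INTER_CUBIC))
```

```text
44.93 [507.2  80.3 180.8] [-1.7999e+02 -2.0000e-02  1.4430e+02] w 87.3 g 0.0 F [0.7 0.5 0.1]
[-0.999, -0.694, 0.105] 1.0 rows 8
[-0.044, 0.008, 0.003] 0.06 rows 2
  at [549.3, -38.5, 170.0] 96.6
```

View pics/t5.png

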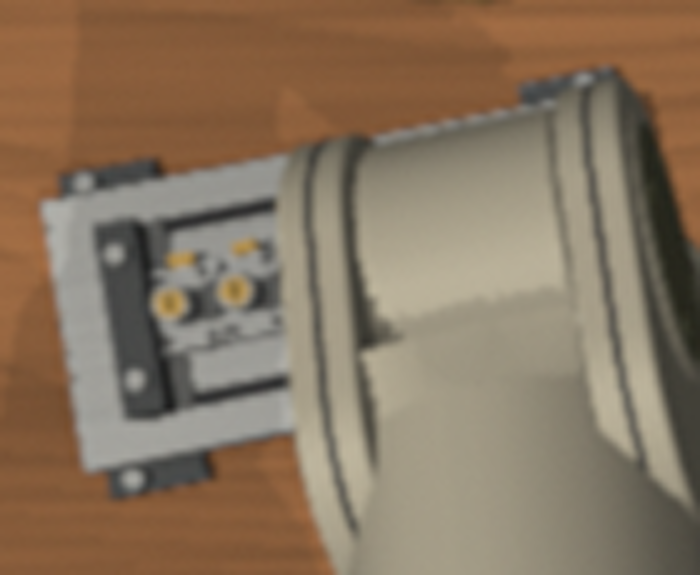

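The arm hides the vice, but the two visible locks are tight against the fixed jaw. I'll move to the cover and check again from there.

Call:
drive_tool:
  deltas:
    - [[-1,-0.69,0.1,1,-0.3],[-1,-0.69,0.1,1,-0.3],[-1,-0.69,0.1,1,-0.3],[-1,-0.69,0.1,1,-0.3],[-1,-0.69,0.1,1,-0.3],[-1,-0.69,0.1,1,-0.3],[-1,-0.69,0.1,1,-0.3]]

```text
time: 45.57
tcp_pos: [549.0, -33.8, 170.7]
tcp_rot: [-180.0, -0.0, 99.4]
ft_force: [-0.9, 0.9, -0.4]
gripper_width: 57.5
grip_force: 0.0
```

Call:
drive_tool:
  deltas:
    - [[-0.04,0,0,0.06,-0.3],[-0.04,0,0,0.06,-0.3],[-0.04,0,0,0.06,-0.3],[-0.04,0,0,0.06,-0.3]]

```text
time: 45.9
tcp_pos: [549.7, -37.4, 171.0]
tcp_rot: [-180.0, -0.0, 97.2]
ft_force: [0.1, -0.3, 0.4]
gripper_width: 56.6
grip_force: 0.0
```

Run:
```python
from h import *
st()
plan([(548.4,-38.3,85,96.6)])
c=imaging.camera("scene"); a=c["image"][:,:,::-1]
cv2.imwrite("pics/s5.png",cv2.resize(a[120:370,220:460],None,fx=2.4,fy=2.4,interpolation=cv2.INTER_CUBIC))
```

```text
45.9 [549.7 -37.4 171. ] [-1.7999e+02 -1.0000e-02  9.7180e+01] w 56.6 g 0.0 F [ 0.1 -0.3  0.4]
[-0.007, -0.014, 0.86] 0.013 rows 4
  at [548.4, -38.3, 85.0] 96.6
```

View pics/s5.png

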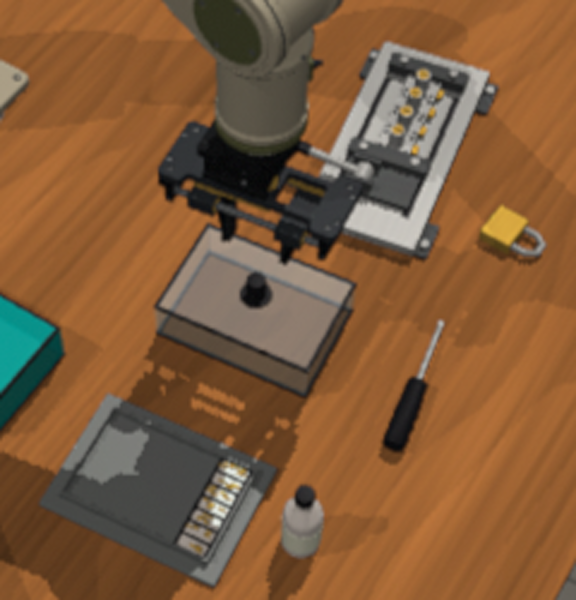

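The row is clamped and the lever is down. The tray is empty and the cover is standing below the gripper, so I'll pick it up.

Call:
drive_tool:
  deltas:
    - [[-0.007,-0.014,0.3,0.013,-0.3],[-0.007,-0.014,0.6,0.013,-0.3],[-0.007,-0.014,0.84,0.013,-0.3],[-0.007,-0.014,0.86,0.013,-0.3],[-0.007,-0.014,0.86,0.013,1],[-0.007,-0.014,0.86,0.013,1],[-0.007,-0.014,0.86,0.013,1],[-0.007,-0.014,0.86,0.013,1],[-0.007,-0.014,0.86,0.013,1],[-0.007,-0.014,0.86,0.013,1]]

```text
time: 46.78
tcp_pos: [548.8, -38.4, 85.8]
tcp_rot: [179.9, -0.0, 96.5]
ft_force: [0.1, -0.5, -0.3]
gripper_width: 24.3
grip_force: 0.0
```

Call:
drive_tool:
  deltas:
    - [[0,0,0,0,1],[0,0,0,0,1],[0,0,-0.1,0,1],[0,0,-0.3,0,1],[0,0,-0.5,0,1],[0,0,-0.7,0,1],[0,0,-0.85,0,1],[0,0,-0.85,0,1],[0,0,-0.85,0,1]]

```text
time: 47.53
tcp_pos: [548.6, -38.4, 170.4]
tcp_rot: [179.9, -0.0, 96.5]
ft_force: [-0.1, 0.7, -2.9]
gripper_width: 21.1
grip_force: 30.0
```

Run:
```python
from h import *
st()
plan([(575,-266.3,170,96.6)])
```

```text
47.53 [548.6 -38.4 170.4] [ 1.7994e+02 -2.0000e-02  9.6470e+01] w 21.1 g 30.0 F [-0.1  0.7 -2.9]
[-0.999, 0.002, 0.002] -0.003 rows 4
[-0.999, 0.0, 0.002] -0.0 rows 4
[-0.296, 0.001, 0.0] -0.0 rows 2
  at [575.0, -266.3, 170.0] 96.6
```

Call:
drive_tool:
  deltas:
    - [[-0.2,0,0,0,1],[-0.45,0,0,0,1],[-0.7,0,0,0,1],[-0.9,0,0,0,1],[-1,0,0,0,1]]

```text
time: 47.95
tcp_pos: [558.6, -140.8, 168.7]
tcp_rot: [-179.9, 0.1, 96.3]
ft_force: [-0.2, -0.0, -2.9]
gripper_width: 21.3
grip_force: 30.0
```

Call:
drive_tool:
  deltas:
    - [[-0.25,0,0,0,1],[-0.5,0,0,0,1],[-0.75,0,0,0,1],[-1,0,0,0,1]]

```text
time: 48.28
tcp_pos: [570.7, -237.2, 168.8]
tcp_rot: [-179.9, -0.1, 96.5]
ft_force: [0.5, 0.4, -1.9]
gripper_width: 21.2
grip_force: 30.0
```

Call:
drive_tool:
  deltas:
    - [[-0.2,0,0,0,1],[-0.296,0,0,0,1],[-0.296,0,0,0,1],[-0.296,0,0,0,1],[-0.296,0,0,0,1],[-0.296,0,0,0,1]]

```text
time: 48.78
tcp_pos: [574.7, -264.6, 169.9]
tcp_rot: [180.0, -0.1, 96.6]
ft_force: [0.9, -0.3, -3.0]
gripper_width: 21.3
grip_force: 30.0
```

Run:
```python
from h import *
st()
plan([(575,-266.3,108,96.6),(575,-266.3,93,96.6)])
```

```text
48.78 [ 574.7 -264.6  169.9] [ 1.800e+02 -7.000e-02  9.659e+01] w 21.3 g 30.0 F [ 0.9 -0.3 -3. ]
[-0.017, 0.001, 0.619] -0.0 rows 3
  at [575.0, -266.3, 108.0] 96.6
[0.0, -0.0, 0.15] -0.0 rows 2
  at [575.0, -266.3, 93.0] 96.6
```

Call:
drive_tool:
  deltas:
    - [[-0.017,0,0.2,0,1],[-0.017,0,0.4,0,1],[-0.017,0,0.55,0,1],[-0.017,0,0.62,0,1],[-0.017,0,0.62,0,1],[-0.017,0,0.62,0,1],[-0.017,0,0.62,0,1],[-0.017,0,0.62,0,1]]

```text
time: 49.45
tcp_pos: [575.2, -268.4, 109.3]
tcp_rot: [179.9, 0.0, 96.5]
ft_force: [-0.3, 1.1, -2.0]
gripper_width: 21.3
grip_force: 30.0
```

Run:
```python
from h import *
st()
plan([(575,-266.3,92.5,96.6)])
```

```text
49.45 [ 575.2 -268.4  109.3] [1.799e+02 3.000e-02 9.647e+01] w 21.3 g 30.0 F [-0.3  1.1 -2. ]
[0.021, 0.001, 0.168] -0.003 rows 2
  at [575.0, -266.3, 92.5] 96.6
```

Call:
drive_tool:
  deltas:
    - [[0.018,0,0,0,1],[0.018,0,0.03,0,1],[0.018,0,0.06,0,1],[0.018,0,0.08,0,1],[0.018,0,0.1,0,1],[0.018,0,0.12,0,1],[0.018,0,0.14,0,1],[0.018,0,0.15,0,1],[0.018,0,0.15,0,1]]

```text
time: 50.2
tcp_pos: [574.3, -266.6, 93.7]
tcp_rot: [180.0, -0.0, 96.5]
ft_force: [-2.2, 1.5, 4.1]
gripper_width: 21.2
grip_force: 30.0
```

Call:
drive_tool:
  deltas:
    - [[0,0,0.005,0,1],[0,0,0.01,0,1],[0,0,0.015,0,1],[0,0,0.015,0,1]]

```text
time: 50.53
tcp_pos: [574.4, -266.6, 93.6]
tcp_rot: [180.0, -0.1, 96.5]
ft_force: [-9.5, 5.2, 17.8]
gripper_width: 21.4
grip_force: 30.0
```

Call:
drive_tool:
  deltas:
    - [[0,0,-0.015,0,1],[0,0,-0.015,0,0.3],[0,0,-0.015,0,-0.3],[0,0,-0.015,0,-0.3],[0,0,-0.015,0,-0.3],[0,0,-0.015,0,-0.3],[0,0,-0.015,0,-0.3],[0,0,-0.3,0,-0.3],[0,0,-0.7,0,-0.3],[0,0,-1,0,-0.3]]

```text
time: 51.37
tcp_pos: [574.2, -266.8, 193.7]
tcp_rot: [180.0, 0.0, 96.4]
ft_force: [0.3, -0.3, 0.7]
gripper_width: 56.0
grip_force: 0.0
```

Call:
drive_tool:
  deltas:
    - [[1,0,-0.3,0,-0.3],[1,0,-0.3,0,-0.3],[1,0,-0.3,0,-0.3],[1,0,-0.3,0,-0.3]]

```text
time: 51.7
tcp_pos: [564.4, -161.4, 223.1]
tcp_rot: [179.8, -0.1, 96.9]
ft_force: [0.7, -0.5, 0.1]
gripper_width: 56.1
grip_force: 0.0
```

Call:
drive_tool:
  deltas:
    - [[1,-0.3,0,0,-0.3],[1,-0.3,0,0,-0.3],[1,-0.3,0,0,-0.3],[1,-0.3,0,0,-0.3]]

```text
time: 52.03
tcp_pos: [520.9, -66.4, 221.4]
tcp_rot: [-180.0, -0.1, 96.8]
ft_force: [0.6, 0.6, 0.9]
gripper_width: 56.4
grip_force: 0.0
```

Run:
```python
from h import *
st()
c=imaging.camera("scene"); a=c["image"][:,:,::-1]
b=imaging.camera("top")["image"][:,:,::-1]
f=lambda i,y,x,h,w,s: cv2.resize(i[y:y+h,x:x+w],None,fx=s,fy=s,interpolation=cv2.INTER_CUBIC)
A=f(a,265,230,100,130,3); B=f(b,180,340,100,130,3); C=f(a,130,335,100,130,3); D=f(b,190,105,100,130,3)
cv2.imwrite("pics/e.png",np.vstack([np.hstack([A,B]),np.hstack([C,D])]))
```

```text
52.03 [520.9 -66.4 221.4] [-1.7998e+02 -1.4000e-01  9.6800e+01] w 56.4 g 0.0 F [0.6 0.6 0.9]
```

View pics/e.png

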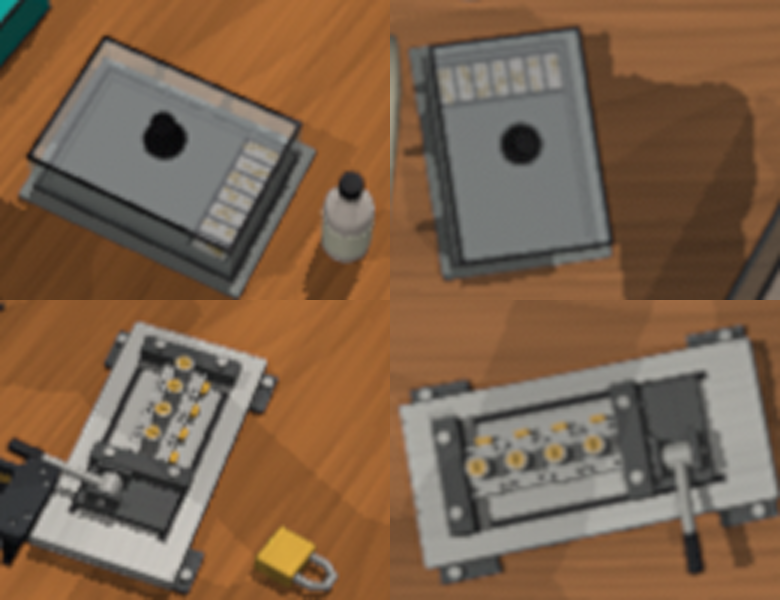

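The cover sits exactly where it was at the start, with its corner at (40,46) in the top crop. The row is tight between the jaws, the lever is down, and the screwdriver, bottle and padlock look undisturbed.

```bash
python3 -c "
from workcell import r
print(r.hand_in())"
```

```text
the job is handed in; nothing more can be done
None
```

I handed the job in at about 52 s of the 210 s allowed. All four locks are clamped in a row in the vice with the lever fully down, and the cover is back on the empty tray. The padlock and bottle look unmoved in the last picture, and the screwdriver was never approached. The hand-in gave no score.

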